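Pass the wear pads through the go-gauge and pile them

TASK

The new conveyor wear pads must be checked before fitting: screw the foot of the go-gauge fully down to its stop (hand screw on top, clockwise), then pass every black pad lengthwise under the foot from the gauge's flared side out to its other side, never over or around the gauge. Leave all the pads in one square pile, edges flush, on the plywood board, with the gauge still screwed down and the tools lying about left where they are.

Things in the scene. Friction and masses are not known exactly. Their poses are not given: they have to be found in the camera images.
- gauge_bed (a point): go-gauge fixed to the table: steel base plate 340 x 110 x 8 mm with a low aluminium gantry over its middle, top of the cross-beam 39 mm above the bed. The point: centre of the bed's upper face, under the gantry. x: the pads' direction of travel (feeding side -x, delivery side +x), y across, z up. The bed reaches from x = -170 to +170 mm and has no side rails
- gauge_mouth (a point): middle of the opening's entrance, on the bed: feeding face of the gantry, 30 mm before gauge_bed, same axes. The opening is 60 mm wide; two low flares (14 mm high) in front of it widen it to about 80 mm, 31 mm before this point. A pad pushed by its end until the fingers reach this face shows about 55 mm on the delivery side, where it can be taken and drawn out
- gauge_exit (a point): middle of the opening's exit, on the bed: delivery face of the gantry, 30 mm past gauge_bed, same axes; 60 mm wide, no flares
- foot_under (a point): middle of the flat underside of the steel foot that hangs in the opening, 58 mm long in the direction of travel, 57 mm wide: 21 mm above the bed with the screw at 0, 16.5 mm when screwed down, so a 14 mm pad passes with 2.5 mm headroom
- screw_grip (a point): knurled black hand screw on top of the gantry, 43 mm across and 22 mm high, upright axis; the point is on the axis, half-way up its height; 54 mm above the bed with the screw at 0 and 49.5 mm when down. A round grip: may be taken at any yaw
- foot_screw (a joint): angle of the hand screw, rad: starts between 0 and 0.5, grows as it is turned clockwise seen from above, firm stop at 3.5 with the foot down (1.3 mm of travel per rad; turning takes about 0.06 N m, and it stays where it is left)
- pad_1_c (a point): a black plastic wear pad, a flat rectangular block 120 x 56 x 14 mm (x, y, z), alike on both sides but for two steel bushes near the ends of its upper face, 0.1 to 0.2 kg; the point is its centre, half-way up; x runs along its 120 mm length, y across its 56 mm width. Two or three of the three pads are there (the others are absent: no pose)
- pad_2_c (a point): another pad, see pad_1_c
- pad_3_c (a point): another pad, see pad_1_c
- board_top (a point): plywood stacking board 200 x 130 mm, 13 mm high, about 0.7 kg, lying loose on the table; the point is the centre of its upper face, x along its 200 mm length, z up
- caliper: slide caliper 70 x 227 x 16 mm lying on the table; a bystander, leave it alone
- spanner_13: combination spanner 24 x 175 x 9 mm lying on the table; a bystander, leave it alone
- star_knob: loose black star knob 47 mm across, 27 mm high, standing on the table; a bystander, leave it alone

How it is judged (in metres and radians):
On the way, in this order (a step that is already met when the one before it is completed fails the run):
1. the gauge foot is screwed down to its stop (value of joint foot_screw above 3.2 rad), for 0.2 s.
2. every pad has come out from under the foot to the delivery side (x of each of pad_1_c, pad_2_c, pad_3_c in the frame of gauge_bed above 0.02 m), for 0.2 s.
At the end, for the whole second after the job is handed in: The foot is still screwed down (screw at 3.2 rad or more) and all the pads lie flat in one pile on the board: each within 55 mm of the board's centre, the pads' centres within 7 mm of one another seen from above, their long sides parallel within 0.1 rad, none tilted (value of joint foot_screw above 3.2 rad and horizontal distance between each of pad_1_c, pad_2_c, pad_3_c and board_top below 0.055 m and z of pad_1_c in the frame of board_top between 0.003 and 0.055 m and angle between each of pad_1_c, pad_2_c, pad_3_c's own z axis and vertical below 0.06 rad and z of pad_2_c in the frame of board_top between 0.003 and 0.055 m and z of pad_3_c in the frame of board_top between 0.003 and 0.055 m and horizontal distance between pad_1_c and pad_2_c below 0.007 m and angle between the x axis of pad_1_c and the x axis of pad_2_c, either way round below 0.1 rad and horizontal distance between each of pad_1_c, pad_2_c and pad_3_c below 0.007 m and angle between the x axis of each of pad_1_c, pad_2_c and the x axis of pad_3_c, either way round below 0.1 rad); the robot touches nothing.
It fails at once if a pad is carried over or around the gauge, or passes it before the foot is screwed down ((x of pad_1_c in the frame of gauge_bed between -0.015 and 0.015 m and (z of pad_1_c in the frame of gauge_bed above 0.02 m or y of pad_1_c in the frame of gauge_bed above 0.02 m or y of pad_1_c in the frame of gauge_bed below -0.02 m or z of pad_1_c in the frame of foot_under below -0.0106 m)) or (x of pad_2_c in the frame of gauge_bed between -0.015 and 0.015 m and (z of pad_2_c in the frame of gauge_bed above 0.02 m or y of pad_2_c in the frame of gauge_bed above 0.02 m or y of pad_2_c in the frame of gauge_bed below -0.02 m or z of pad_2_c in the frame of foot_under below -0.0106 m)) or (x of pad_3_c in the frame of gauge_bed between -0.015 and 0.015 m and (z of pad_3_c in the frame of gauge_bed above 0.02 m or y of pad_3_c in the frame of gauge_bed above 0.02 m or y of pad_3_c in the frame of gauge_bed below -0.02 m or z of pad_3_c in the frame of foot_under below -0.0106 m))).
It fails at once if the caliper, the spanner or the star knob is knocked more than 30 mm away (distance of any of caliper, spanner_13, star_knob from where it was at the start of the episode above 0.03 m).
Of pad_1, pad_2, pad_3 only 2 to 3 are there at a start; the rules pass over those that are not, and their reading is None.
At some moment in a run one of board may be knocked a few centimetres aside while the robot is not near it.
Once in a run the grip may slacken for a moment while it holds something.
It also fails if it takes over 210 s, if anything falls off the work surface, if the arm or the gripper's body presses on something with over 40 N, if the wrist force passes 120 N, or if a joint passes its speed limit or range.

ROBOT

A 6-joint arm with a two-finger parallel gripper is mounted at the origin on a cart in front of the work surface, level with it; the furniture and walls round the work are solid. World frame = base frame: x ahead of the robot, y to its left, z up, the work surface at z = 0. Lengths are in mm, angles in rad, forces in N, time in s.
With the tool pointing down it reaches from about 350 to 875 mm from the base axis. Payload 4.2 kg.
Tool frame: the origin (TCP) lies at the very end of the fingers, on their centre line; the grasp point (between the pads) lies 19 mm behind it (arm.pinch_z is the distance from the TCP to the grasp point, in mm); x points along the fingers, y is the direction in which the jaws open and shut, and the axes are right-handed (so a half turn about x gives the same grasp; the last joint's range is limited). The gripper opens to 85 mm and grips with 20 to 120 N. Pads are 22 mm wide; open, the fingers measure 114 mm over their backs; the gripper's body (76 mm by 85 mm) begins 54 mm behind the grasp point. The pads swing forward as they close: fully open they stand 13 mm farther back than shut.
Start: joints at [-0.935, 0.385, 0.008, 0, -1.194, -0.259], TCP at [229.98, -581.127, 231.312] pointing down, gripper open.
Joint ranges: [-3.14, 3.14], [-1.21, 2.06], [-1.07, 1.41], [-3.16, 2.05], [-2.99, -0.16], [-3.1, 3.1]. Speed limits (rad/s): [2.79, 2.79, 3.14, 3.14, 3.14, 3.14].

INTERFACE

Orientations are given as a unit quaternion [x, y, z, w].
In Python, from bench import arm gives the robot as it stands.
- The arm moves only by the tool drive_tool, never from a script. Its argument "motion" is a list of rows, each a list of 4 numbers: the shift along the tool's x, y, z in mm, then the turn about the tool's x in degrees. In form: [[dx, dy, dz, spin], ...]. A call has 1 to 10 rows; each row shifts and turns the commanded pose from where the row before left it, along the tool's axes as they then stand; what a row does not reach is not made up. A row lasts 1/12 s, in which the tool goes at most 41.7 mm and 7.16 degrees, less where a joint would pass 70% of its speed; a pose out of reach is approached as far as the arm can. A call with a gripper value outside its range is refused whole. "grip" is the finger opening in mm, from 0 to 85.4, set as the call begins (left out, the last holds). The fingers move at their own pace and stop on an object; the grip force is fixed at half the most. Time passes only in rows, so rows that do not move let the fingers close. It gives the time, the measured TCP pose, the force and the opening at its end, in the units of the state.
- arm.read_state(): the state, without advancing time (a new reading comes with each control period).
- arm.get_image(name): name is "scene" or "top" or "wrist"; returns the picture (480x640x3 uint8, red, green, blue); there is no depth.
- arm.calibration(name): a dict with "K" (3x3 intrinsics, pixels), "eye" and "attitude" of the camera in the world; the wrist camera has in their place "T_tool_cam" (4x4, takes a point from camera to tool coordinates, whose origin is the TCP and whose axes are the tool frame's). Camera axes: x right, y up, looking along -z (the intrinsics and any distortion apply to the point x, -y, -z); pixel columns grow to the right and rows downward; lengths in mm; the calibration is good to about 2 mm. A picture is of the moment at which its call begins: read the wrist's pose just before it. calibration takes no time and is no camera call.
- arm.job_done(): hands the job in, once; it reports no verdict.
The state is a dict: "clock": time; "joints": joint angles; "joint_vel": joint speeds; "joint_efforts": joint torques, N m; "position": TCP position; "ee_rot": TCP orientation; "contact_force": force on the tool from outside, world axes, zero at the start; "wrist_torque": the same for the moment, N m; "gripper_width": finger opening in mm.
Only numpy, scipy, OpenCV 4.12 (cv2) and the standard library are available. Lean on these libraries where they do the work, as an engineer would, in place of code of your own. Each camera call takes 0.05 s, during which the arm holds its last target. There are 200 camera calls.

## Working session

There is one attempt and no reset: what is moved stays moved. The work goes in short steps, Python scripts to look and compute and a tool call to move; the robot and the scene stay as the last step left them, time stands still between calls to the robot, and variables do not carry over. Pictures are saved under pics/ and viewed, about 12 in all and at most 16, crops included, and the job is handed in when it is done.

Besides the shell and the picture viewer there is one more tool, called after "Request:" by a JSON object that holds its "name" and its "arguments", one argument or row to a line. drive_tool: Moves the arm, as the interface text tells. Its arguments: {"type":"object","properties":{"motion":{"type":"array"},"grip":{"type":"number"}},"required":["motion"]}

```bash
mkdir -p pics; cat > h.py <<'E'
import numpy as np,cv2
from scipy.spatial.transform import Rotation as R
from bench import arm
def cam(n,st=None):
    c=arm.calibration(n);K=np.array(c["K"])
    if "T_tool_cam" in c:
        st=st or arm.read_state();T=np.eye(4);T[:3,:3]=R.from_quat(st["ee_rot"]).as_matrix();T[:3,3]=st["position"]
        T=T@np.array(c["T_tool_cam"]);return K,T[:3,:3],T[:3,3],c
    a=np.array(c["attitude"]);A=R.from_quat(a).as_matrix() if a.size==4 else a
    return K,A,np.array(c["eye"]),c
def ray(C,uv,z):
    K,A,e,c=C;d=c.get("distortion",c.get("dist"));
    p=cv2.undistortPoints(np.array(uv,float).reshape(-1,1,2),K,None if d is None else np.array(d,float)).reshape(-1,2)
    D=np.c_[p[:,0],-p[:,1],-np.ones(len(p))]@A.T
    return e+D*((z-e[2])/D[:,2])[:,None]
def shot(n,f):
    C=cam(n);im=arm.get_image(n);cv2.imwrite("pics/"+f,im[:,:,::-1]);return C,im
E
python3 - <<'E'
from h import *
print(arm.read_state())
for n in("top","scene","wrist"):print(n,arm.calibration(n))
shot("top","top1.png");shot("scene","sc1.png")
E
```

```text
{'clock': 0.0, 'joints': array([-9.35398147e-01,  3.85550309e-01,  6.64487920e-03, -5.22925712e-04,
       -1.19400987e+00, -2.58644802e-01]), 'joint_vel': array([ 0.00088832,  0.00180998, -0.00212593,  0.00104962,  0.00145075,
        0.0002124 ]), 'joint_efforts': array([-1.17110434e-03, -3.92290378e+01,  1.88405943e+01,  4.18639541e+00,
       -4.63896737e-03,  3.46526605e-06]), 'position': array([ 229.77571844, -580.60321645,  230.22926735]), 'ee_rot': array([-0.13159911,  0.69477898,  0.13309879,  0.69444118]), 'contact_force': array([ 0.25469914, -0.28302657,  0.3944977 ]), 'wrist_torque': array([ 0.05101819, -0.02288081, -0.00783888]), 'gripper_width': 85.36535061125771}
top {'K': array([[464.70115839,   0.        , 321.9968905 ],
       [  0.        , 464.70115839, 230.96995683],
       [  0.        ,   0.        ,   1.        ]]), 'eye': array([ 390.83871636,  -43.91296193, 1151.52185843]), 'attitude': array([-0.05589175,  0.04462283,  0.71598585, -0.69444163])}
scene {'K': array([[511.26533362,   0.        , 317.34162054],
       [  0.        , 511.26533362, 235.35508554],
       [  0.        ,   0.        ,   1.        ]]), 'eye': array([ -8.99903143, 637.75837709, 904.77234707]), 'attitude': array([-0.13266698,  0.36470177,  0.87219306, -0.29777736])}
wrist {'K': array([[408.13482988,   0.        , 329.16302459],
       [  0.        , 408.13482988, 232.27829886],
       [  0.        ,   0.        ,   1.        ]]), 'T_tool_cam': array([[-3.34347284e-04,  3.26907709e-01, -9.45056209e-01,
        -1.42033426e+02],
       [ 9.99999802e-01,  6.12643744e-04, -1.41863789e-04,
         4.91383215e-01],
       [ 5.32606408e-04, -9.45056069e-01, -3.26907850e-01,
        -8.34232078e+01],
       [ 0.00000000e+00,  0.00000000e+00,  0.00000000e+00,
         1.00000000e+00]])}
```

View pics/top1.png

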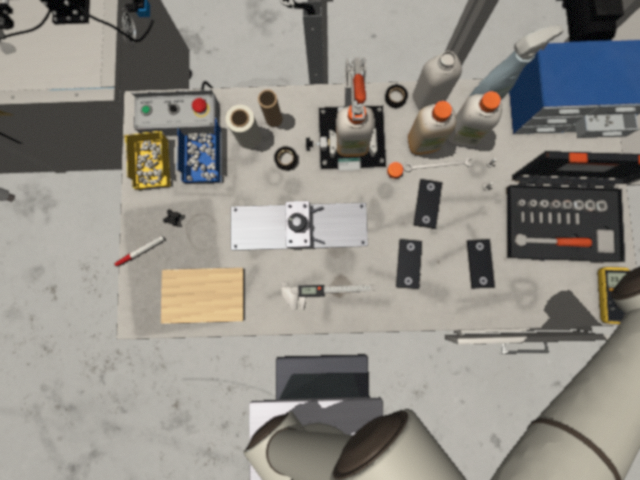

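View pics/sc1.png

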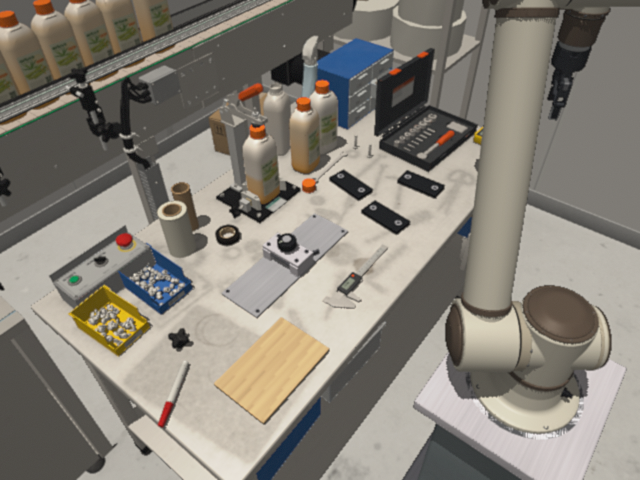

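The top view shows the gauge at px (300,226), with its flares to the right, so the feed direction is image-left. The pads are at (428,203), (408,263) and (481,263), and the board is at (203,295). The caliper is at (330,291), the star knob at (174,218) and the spanner at (430,166).

```bash
cat >> h.py <<'E'
def rects(C,m,z,amin=150,roi=None):
    out=[]
    for c in cv2.findContours(m.astype(np.uint8),0,2)[0]:
        if cv2.contourArea(c)<amin: continue
        x,y,w,h=cv2.boundingRect(c)
        if roi and not(roi[0]<x+w/2<roi[2] and roi[1]<y+h/2<roi[3]): continue
        P=ray(C,c.reshape(-1,2),z)[:,:2].astype(np.float32)
        r=cv2.minAreaRect(P); a=r[2];w,h=r[1]
        if h>w: a+=90;w,h=h,w
        out.append((np.round(r[0],1),np.round([w,h],1),round((a+90)%180-90,1)))
    return out
def board(C,im,z=13):
    hsv=cv2.cvtColor(im,cv2.COLOR_RGB2HSV);m=(hsv[...,0]>8)&(hsv[...,0]<28)&(hsv[...,1]>70)&(hsv[...,2]>120)
    return [r for r in rects(C,m,z,800) if 170<r[1][0]<230]
E
python3 - <<'E'
from h import *
im=cv2.imread("pics/top1.png")[:,:,::-1].copy();C=cam("top")
g=im.max(2)
print("pads",rects(C,g<75,14,300,(380,170,505,300)))
print("board",board(C,im))
hsv=cv2.cvtColor(im,cv2.COLOR_RGB2HSV)
# bed: corners by color
m=(np.abs(im[...,2].astype(int)-im[...,0])<12)&(g>120)
m[:195]=0;m[260:]=0;m[:,:225]=0;m[:,375:]=0
m=cv2.morphologyEx(m.astype(np.uint8),cv2.MORPH_OPEN,np.ones((3,3)))
print("bed",rects(C,m,8,1000)); print(im[225,250],im[255,250],im[190,300])
print("knob",ray(C,[[298,222]],8+65))
print("gantry",ray(C,[[287,202],[309,202],[311,248],[288,248]],47))
print("bedc",ray(C,[[231,207],[366,204],[367,246],[232,250]],8))
cv2.imwrite("pics/crop1.png",cv2.resize(im[180:320,140:400,::-1],None,fx=3,fy=3,interpolation=2))
E
```

```text
pads [(array([ 462.9, -410.4]), array([114.5,  54.5]), 1.7), (array([ 467.2, -237.5]), array([113.8,  53. ]), -6.9), (array([ 615.1, -292.5]), array([116.2,  53. ]), -11.7)]
board [(array([406.1, 269. ]), array([200.7, 129.2]), 89.8)]
bed [(array([573.,  30.]), array([342.8, 121.5]), 89.9)]
[226 225 225] [169 163 152] [172 166 156]
knob [[568.69991148  26.88229596  73.        ]]
gantry [[622.99515514  54.21619488  47.        ]
 [621.23249176   0.82849067  47.        ]
 [509.05470054  -1.11715936  47.        ]
 [510.77051998  53.90639022  47.        ]]
bedc [[ 623.03514124  198.83038396    8.        ]
 [ 619.5569306  -140.13356555    8.        ]
 [ 513.8778178  -138.09281198    8.        ]
 [ 514.35642842  196.49938909    8.        ]]
```

View pics/crop1.png

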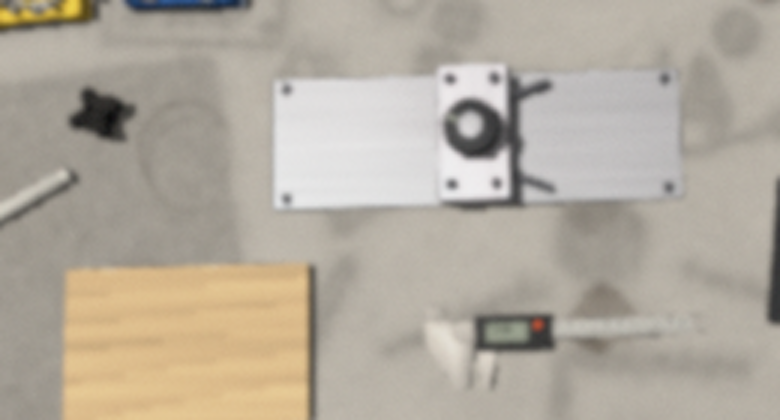

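Gauge centre is about (568,29) with its travel axis along world +y. I'll work out the tool axes first.

```bash
cat >> h.py <<'E'
def go(x,y,z,yaw=None,st=None):
    """world target; yaw = world heading of tool y (deg, mod 180). prints spin (cw+) then tool shift after the spin"""
    st=st or arm.read_state();M=R.from_quat(st["ee_rot"]).as_matrix()
    h=np.degrees(np.arctan2(M[1,1],M[0,1]));s=0
    if yaw is not None: s=(h-yaw+90)%180-90; M=M@R.from_euler("x",s,degrees=True).as_matrix()
    d=M.T@(np.array([x,y,z])-st["position"])
    print("t%.1f pos"%st["clock"],np.round(st["position"],1),"head %.1f j6 %.2f w %.1f"%(h,st["joints"][5],st["gripper_width"]),"spin %.1f"%s,"shift",np.round(d,1),"rows",np.ceil(np.linalg.norm(d)/40),"F",np.round(st["contact_force"],1))
    return M
E
python3 - <<'E'
from h import *
print(np.round(go(568.5,28,200,0),3)); go(568.5,28,200,90)
E
```

```text
t0.1 pos [ 229.8 -580.7  230.3] head 111.6 j6 -0.26 w 85.4 spin -68.4 shift [  31.1 -338.7  608.6] rows 18.0 F [-0.2 -0.1 -0.6]
[[-0.001 -1.     0.   ]
 [ 0.002 -0.     1.   ]
 [-1.     0.001  0.002]]
t0.1 pos [ 229.8 -580.7  230.3] head 111.6 j6 -0.26 w 85.4 spin 21.6 shift [ 31.1 608.6 338.7] rows 18.0 F [-0.2 -0.1 -0.6]
```

Request:
{"name": "drive_tool", "arguments": {
  "motion": [
    [0, 0, 0, 5.4],
    [0, 0, 0, 5.4],
    [0, 0, 0, 5.4],
    [0, 0, 0, 5.4],
    [1.6, 30.4, 17, 0],
    [1.6, 30.4, 17, 0],
    [1.6, 30.4, 17, 0],
    [1.6, 30.4, 17, 0],
    [1.6, 30.4, 17, 0],
    [1.6, 30.4, 17, 0]
  ]
}}

```text
clock: 0.93
position: [332.3, -397.1, 221.2]
ee_rot: [0.0, 0.707, -0.0, 0.707]
contact_force: [0.8, -0.3, 0.5]
gripper_width: 85.6
```

Request:
{"name": "drive_tool", "arguments": {
  "motion": [
    [1.6, 30.4, 17, 0],
    [1.6, 30.4, 17, 0],
    [1.6, 30.4, 17, 0],
    [1.6, 30.4, 17, 0],
    [1.6, 30.4, 17, 0],
    [1.6, 30.4, 17, 0],
    [1.6, 30.4, 17, 0],
    [1.6, 30.4, 17, 0],
    [1.6, 30.4, 17, 0],
    [1.6, 30.4, 17, 0]
  ]
}}

```text
clock: 1.77
position: [502.3, -93.1, 205.4]
ee_rot: [0.0, 0.707, 0.0, 0.707]
contact_force: [1.1, -0.1, -0.1]
gripper_width: 85.5
```

Request:
{"name": "drive_tool", "arguments": {
  "motion": [
    [1.6, 30.4, 17, 0],
    [1.6, 30.4, 17, 0],
    [1.6, 30.4, 17, 0],
    [1.6, 30.4, 17, 0],
    [0, 0, 0, 0],
    [0, 0, 0, 0]
  ]
}}

```text
clock: 2.27
position: [570.2, 28.3, 198.2]
ee_rot: [-0.001, 0.708, 0.001, 0.706]
contact_force: [-0.6, 0.2, 0.8]
gripper_width: 85.2
```

```bash
python3 - <<'E'
from h import *
go(568.5,28,120,90)
C,im=shot("wrist","w1.png")
E
```

```text
t2.3 pos [570.2  28.3 198.2] head 90.1 j6 -1.90 w 85.2 spin 0.1 shift [78.2 -0.3 -1.6] rows 2.0 F [-0.6  0.2  0.8]
```

View pics/w1.png

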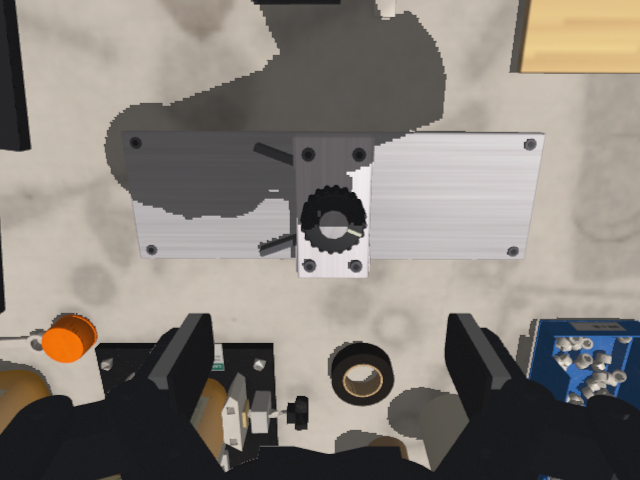

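The knob top centre is at px (333,222), and the flares point left (−y). For a single 200° turn I'll pre-wind by −217°.

Request:
{"name": "drive_tool", "arguments": {
  "motion": [
    [0, 0, 0, -7],
    [0, 0, 0, -7],
    [0, 0, 0, -7],
    [0, 0, 0, -7],
    [0, 0, 0, -7],
    [0, 0, 0, -7],
    [0, 0, 0, -7],
    [0, 0, 0, -7],
    [0, 0, 0, -7],
    [0, 0, 0, -7]
  ]
}}

```text
clock: 3.15
position: [569.2, 25.3, 199.4]
ee_rot: [-0.407, 0.579, 0.407, 0.578]
contact_force: [0.6, -0.4, -0.4]
gripper_width: 85.5
```

Request:
{"name": "drive_tool", "arguments": {
  "motion": [
    [0, 0, 0, -7],
    [0, 0, 0, -7],
    [0, 0, 0, -7],
    [0, 0, 0, -7],
    [0, 0, 0, -7],
    [0, 0, 0, -7],
    [0, 0, 0, -7],
    [0, 0, 0, -7],
    [0, 0, 0, -7],
    [0, 0, 0, -7]
  ]
}}

```text
clock: 3.98
position: [569.2, 25.3, 199.4]
ee_rot: [-0.665, 0.241, 0.665, 0.24]
contact_force: [0.2, 0.0, 0.5]
gripper_width: 85.4
```

Request:
{"name": "drive_tool", "arguments": {
  "motion": [
    [0, 0, 0, -7],
    [0, 0, 0, -7],
    [0, 0, 0, -7],
    [0, 0, 0, -7],
    [0, 0, 0, -7],
    [0, 0, 0, -7],
    [0, 0, 0, -7],
    [0, 0, 0, -7],
    [0, 0, 0, -7],
    [0, 0, 0, -7]
  ]
}}

```text
clock: 4.82
position: [569.2, 25.3, 199.4]
ee_rot: [-0.682, -0.184, 0.683, -0.184]
contact_force: [0.9, -0.2, -0.8]
gripper_width: 85.3
```

Request:
{"name": "drive_tool", "arguments": {
  "motion": [
    [0, 0, 0, -7],
    [0, 0, 0, 0],
    [0, 0, 0, 0]
  ]
}}

```text
clock: 5.07
position: [569.5, 25.7, 199.5]
ee_rot: [-0.671, -0.223, 0.671, -0.223]
contact_force: [-0.6, 0.4, -0.5]
gripper_width: 85.1
```

```bash
python3 - <<'E'
from h import *
# knob centre from first wrist pic, with the pose of that time (t=2.3)
st=dict(position=np.array([570.2,28.3,198.2]),ee_rot=np.array([-0.001,.708,.001,.706]))
C=cam("wrist",st)
print("knob",ray(C,[[333,222]],73),"bed corners",ray(C,[[124,132],[543,133],[523,258],[141,258]],8))
im=cv2.imread("pics/w1.png")[:,:,::-1]
C2,im2=shot("wrist","w2.png")
g=im2.max(2)
k=ray(C,[[333,222]],73)[0]
go(k[0],k[1],56)
E
```

```text
knob [[569.3434062   30.57103866  73.        ]] bed corners [[ 515.20372072 -135.13149654    8.        ]
 [ 515.21127345  197.7429952     8.        ]
 [ 622.46567914  198.53153582    8.        ]
 [ 623.25225885 -137.45506498    8.        ]]
t5.1 pos [569.7  25.9 199.4] head -53.2 j6 1.88 w 85.4 spin 0.0 shift [143.4  -3.9  -2.5] rows 4.0 F [ 1.1 -0.6 -0.5]
```

View pics/w2.png

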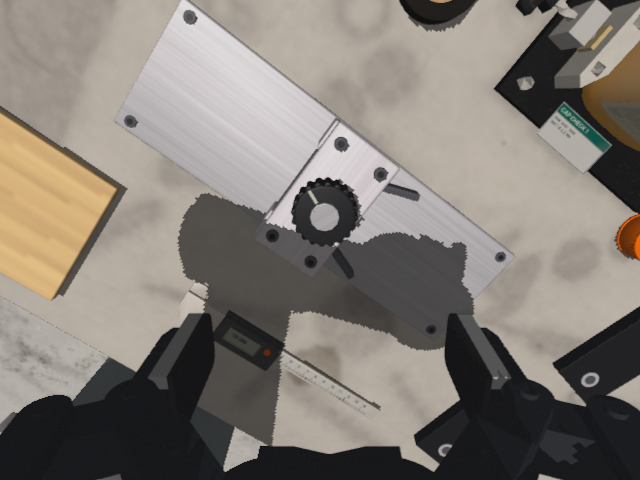

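```bash
python3 - <<'E'
from h import *
k=ray(cam("wrist"),[[325,216]],73)[0];print(k)
go(569,(k[1]+30.6)/2,56)
E
```

```text
[571.26131932  31.17624506  73.        ]
t5.1 pos [569.7  25.9 199.4] head -53.2 j6 1.88 w 85.4 spin 0.0 shift [143.4  -4.3  -2.4] rows 4.0 F [ 1.1 -0.6 -0.5]
```

Request:
{"name": "drive_tool", "arguments": {
  "motion": [
    [30, -3.7, -3.2, 0],
    [30, 0, 0, 0],
    [30, 0, 0, 0],
    [20, 0, 0, 0],
    [18, 0, 0, 0],
    [15, 0, 0, 0],
    [0, 0, 0, 0],
    [0, 0, 0, 0]
  ]
}}

```text
clock: 5.78
position: [570.0, 31.3, 55.9]
ee_rot: [-0.67, -0.224, 0.671, -0.224]
contact_force: [0.8, 0.9, 0.9]
gripper_width: 85.6
```

Request:
{"name": "drive_tool", "arguments": {
  "motion": [
    [0, 0, 0, 0],
    [0, 0, 0, 0],
    [0, 0, 0, 0],
    [0, 0, 0, 0],
    [0, 0, 0, 0],
    [0, 0, 0, 0],
    [0, 0, 0, 0],
    [0, 0, 0, 0],
    [0, 0, 0, 0],
    [0, 0, 0, 0]
  ],
  "grip": 30
}}

```text
clock: 6.62
position: [571.4, 31.4, 58.0]
ee_rot: [0.671, 0.224, -0.67, 0.225]
contact_force: [0.5, -2.6, 6.3]
gripper_width: 40.6
```

Request:
{"name": "drive_tool", "arguments": {
  "motion": [
    [0.15, 0, 0, 7],
    [0.15, 0, 0, 7],
    [0.15, 0, 0, 7],
    [0.15, 0, 0, 7],
    [0.15, 0, 0, 7],
    [0.15, 0, 0, 7],
    [0.15, 0, 0, 7],
    [0.15, 0, 0, 7],
    [0.15, 0, 0, 7],
    [0.15, 0, 0, 7]
  ]
}}

```text
clock: 7.45
position: [571.4, 30.8, 56.4]
ee_rot: [0.678, -0.203, -0.677, -0.202]
contact_force: [0.0, -5.3, 4.3]
gripper_width: 40.8
```

Request:
{"name": "drive_tool", "arguments": {
  "motion": [
    [0.15, 0, 0, 7],
    [0.15, 0, 0, 7],
    [0.15, 0, 0, 7],
    [0.15, 0, 0, 7],
    [0.15, 0, 0, 7],
    [0.15, 0, 0, 7],
    [0.15, 0, 0, 7],
    [0.15, 0, 0, 7],
    [0, 0, 0, 0]
  ]
}}

```text
clock: 8.2
position: [570.9, 30.6, 55.1]
ee_rot: [0.504, -0.497, -0.503, -0.497]
contact_force: [0.7, -4.5, 5.6]
gripper_width: 41.2
```

```bash
python3 - <<'E'
from h import *
go(571,31,50);print(arm.read_state()["wrist_torque"]);shot("wrist","w3.png")
E
```

```text
t8.2 pos [570.9  30.6  55.1] head -179.2 j6 -0.33 w 41.2 spin 0.0 shift [ 5.1 -0.1  0.4] rows 1.0 F [ 0.7 -4.5  5.6]
[-1.53086361  0.11032943 -0.07607469]
```

View pics/w3.png

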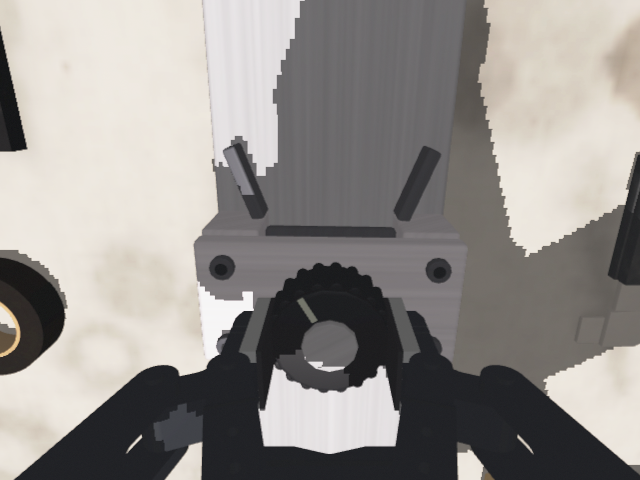

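The knob turns with the gripper: its mark at (307,310) keeps the same place in the tool frame. I'll go on until the stop.

Request:
{"name": "drive_tool", "arguments": {
  "motion": [
    [0.15, 0, 0, 7],
    [0.15, 0, 0, 7],
    [0.15, 0, 0, 7],
    [0.15, 0, 0, 7],
    [0.15, 0, 0, 7],
    [0.15, 0, 0, 7],
    [0.15, 0, 0, 6],
    [0, 0, 0, 0]
  ]
}}

```text
clock: 8.92
position: [570.6, 30.8, 54.1]
ee_rot: [-0.258, 0.658, 0.257, 0.658]
contact_force: [-1.3, -4.2, 5.3]
gripper_width: 40.7
```

```bash
python3 - <<'E'
from h import *
go(571,31,50);print(arm.read_state()["wrist_torque"])
E
```

```text
t8.9 pos [570.6  30.8  54.1] head 132.8 j6 -1.16 w 40.7 spin 0.0 shift [ 4.1 -0.1  0.5] rows 1.0 F [-1.3 -4.2  5.3]
[-1.19723857  0.46036897 -0.10650952]
```

Request:
{"name": "drive_tool", "arguments": {
  "motion": [
    [0.1, 0, 0, 4],
    [0.1, 0, 0, 4],
    [0.1, 0, 0, 4],
    [0.1, 0, 0, 4],
    [0, 0, 0, 0]
  ]
}}

```text
clock: 9.33
position: [573.7, 32.4, 53.9]
ee_rot: [-0.167, 0.685, 0.166, 0.69]
contact_force: [3.6, -1.3, 1.8]
gripper_width: 40.8
```

```bash
python3 - <<'E'
from h import *
go(571,31,50);print(arm.read_state()["wrist_torque"])
E
```

```text
t9.3 pos [573.7  32.4  53.9] head 117.3 j6 -1.44 w 40.8 spin 0.0 shift [ 3.9  0.  -3. ] rows 1.0 F [ 3.6 -1.3  1.8]
[-0.31004384 -1.39490084  1.33291151]
```

Request:
{"name": "drive_tool", "arguments": {
  "motion": [
    [0.1, 0, 0, 4],
    [0.1, 0, 0, 4],
    [0.1, 0, 0, 4],
    [0, 0, 0, 0]
  ]
}}

```text
clock: 9.67
position: [578.4, 33.2, 54.2]
ee_rot: [-0.094, 0.694, 0.094, 0.707]
contact_force: [13.8, -2.8, -4.2]
gripper_width: 40.7
```

```bash
python3 - <<'E'
from h import *
go(571,31,50);print(arm.read_state()["wrist_torque"]); shot("wrist","w4.png")
E
```

```text
t9.7 pos [578.4  33.2  54.2] head 105.3 j6 -1.65 w 40.7 spin 0.0 shift [ 4.  -0.1 -7.8] rows 1.0 F [13.8 -2.8 -4.2]
[-0.80838956 -4.12016838  0.77763193]
```

Torque jumped to 1.3 N m, so the stop was reached and the grip then slipped. I'll release, rise and look.

Request:
{"name": "drive_tool", "arguments": {
  "motion": [
    [0, 0, 0, 0],
    [0, 0, 0, 0],
    [0, 0, 0, 0],
    [0, 0, 0, 0],
    [0, 0, 0, 0],
    [0, 0, 0, 0]
  ],
  "grip": 85
}}

```text
clock: 10.22
position: [570.0, 31.6, 51.7]
ee_rot: [-0.092, 0.701, 0.092, 0.701]
contact_force: [-0.3, -0.7, 1.0]
gripper_width: 84.7
```

Request:
{"name": "drive_tool", "arguments": {
  "motion": [
    [-20, 0, 0, 0],
    [-30, 0, 0, 0],
    [-30, 0, 0, 0],
    [-30, 0, 0, 0],
    [-30, 0, 0, 0],
    [0, 0, 0, 0]
  ]
}}

```text
clock: 10.72
position: [573.9, 32.2, 198.9]
ee_rot: [-0.093, 0.696, 0.093, 0.706]
contact_force: [0.1, 0.8, 1.1]
gripper_width: 85.1
```

```bash
python3 - <<'E'
from h import *
go(467,-237.5,200,83.1);shot("wrist","w5.png")
E
```

```text
t10.7 pos [573.9  32.2 198.9] head 105.1 j6 -1.65 w 85.1 spin 22.0 shift [  -3.  -280.6  -73.7] rows 8.0 F [0.1 0.8 1.1]
```

View pics/w5.png

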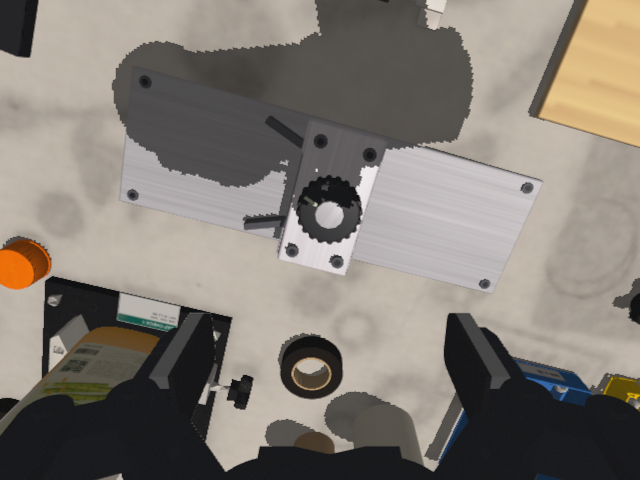

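The foot is down: the mark is at (308,200), so the knob turned about 176° and hit a firm stop. I'll take pad 3, the upper one, first.

```bash
python3 - <<'E'
from h import *
go(575.8,-284.4,60,78.3)
E
```

```text
t10.8 pos [572.2  32.2 195.8] head 105.0 j6 -1.65 w 85.1 spin 26.7 shift [ 135.1 -309.8   66.7] rows 9.0 F [ 0.5  0.7 -0.9]
```

Request:
{"name": "drive_tool", "arguments": {
  "motion": [
    [0, 0, 0, 6.7],
    [0, 0, 0, 6.7],
    [0, 0, 0, 6.7],
    [0, 0, 0, 6.6],
    [0, -30, 6.7, 0],
    [0, -31, 6.7, 0],
    [0, -31, 6.7, 0],
    [0, -31, 6.7, 0],
    [0, -31, 6.7, 0],
    [0, -31, 6.7, 0]
  ]
}}

```text
clock: 11.6
position: [571.2, -158.8, 190.5]
ee_rot: [0.072, 0.704, -0.072, 0.702]
contact_force: [0.6, -0.1, 0.9]
gripper_width: 84.9
```

Request:
{"name": "drive_tool", "arguments": {
  "motion": [
    [0, -31, 6.7, 0],
    [20, -31, 6.7, 0],
    [25, -31, 6.7, 0],
    [25, -31, 6.4, 0],
    [30, 0, 0, 0],
    [20, 0, 0, 0],
    [0, 0, 0, 0],
    [0, 0, 0, 0]
  ]
}}

```text
clock: 12.27
position: [571.7, -284.3, 70.0]
ee_rot: [0.072, 0.705, -0.072, 0.702]
contact_force: [-0.4, -0.3, 0.6]
gripper_width: 84.8
```

```bash
python3 - <<'E'
from h import *
go(575.8,-284.4,-1,78.3);shot("wrist","w6.png")
E
```

```text
t12.3 pos [ 571.7 -284.3   70. ] head 78.3 j6 -1.57 w 84.8 spin -0.0 shift [70.9  0.7  4.4] rows 2.0 F [-0.4 -0.3  0.6]
```

View pics/w6.png

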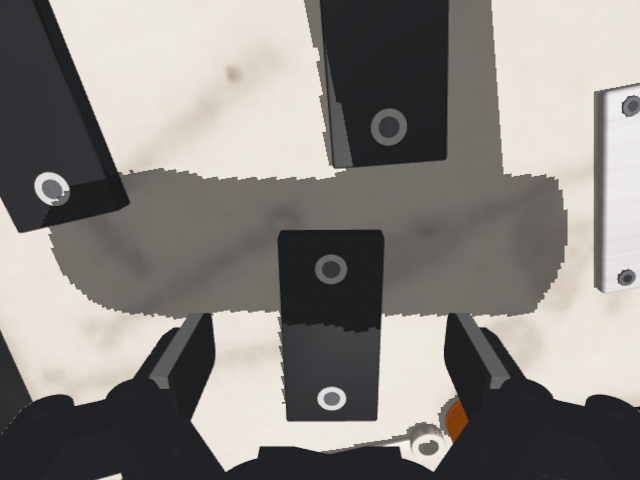

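Pad 3 sits centred between the jaws. Its near-end top edge is at row 231 and its far end at row 420. I'll check the pose from these corners.

```bash
python3 - <<'E'
from h import *
P=ray(cam("wrist"),[[279,231],[383,231],[377,419],[287,419]],14);print(np.round(P,1),P.mean(0))
d=P[2:].mean(0)-P[:2].mean(0);print(np.linalg.norm(d),np.degrees(np.arctan2(d[1],d[0])))
c=P.mean(0)-d/np.linalg.norm(d)*40;go(c[0],c[1],-1,np.degrees(np.arctan2(d[1],d[0]))+90)
E
```

```text
[[ 553.  -305.9   14. ]
 [ 563.9 -253.1   14. ]
 [ 684.  -276.4   14. ]
 [ 672.8 -330.7   14. ]] [ 618.41563911 -291.51166075   14.        ]
122.30671576999367 -11.328905974422248
t12.3 pos [ 573.2 -284.4   71.9] head 78.3 j6 -1.57 w 85.1 spin -0.3 shift [72.9  2.   5.8] rows 2.0 F [-0.5 -1.1  0.7]
```

Request:
{"name": "drive_tool", "arguments": {
  "motion": [
    [20, 1, 3, 0],
    [20, 1, 2.5, 0],
    [15, 0, 0, 0],
    [10, 0, 0, 0],
    [7, 0, 0, 0],
    [0, 0, 0, 0],
    [0, 0, 0, 0]
  ]
}}

```text
clock: 12.9
position: [579.5, -283.6, 0.9]
ee_rot: [0.072, 0.703, -0.072, 0.704]
contact_force: [0.4, 0.3, -0.3]
gripper_width: 85.0
```

Request:
{"name": "drive_tool", "arguments": {
  "motion": [
    [0, 0, 0, 0],
    [0, 0, 0, 0],
    [0, 0, 0, 0],
    [0, 0, 0, 0],
    [0, 0, 0, 0],
    [0, 0, 0, 0],
    [0, 0, 0, 0],
    [0, 0, 0, 0]
  ],
  "grip": 45
}}

```text
clock: 13.57
position: [579.8, -283.9, 1.5]
ee_rot: [0.072, 0.703, -0.072, 0.704]
contact_force: [-0.4, 0.8, 5.7]
gripper_width: 54.5
```

Request:
{"name": "drive_tool", "arguments": {
  "motion": [
    [-10, 0, 0, 0],
    [-20, 0, 0, 0],
    [-15, 0, 0, 0],
    [0, 0, 0, 0],
    [0, 0, 0, 0]
  ]
}}

```text
clock: 13.98
position: [579.0, -283.5, 45.5]
ee_rot: [0.072, 0.703, -0.072, 0.704]
contact_force: [0.6, 0.2, -2.1]
gripper_width: 54.0
```

```bash
python3 - <<'E'
from h import *
go(570.3,-150,45,0)
E
```

```text
t14.0 pos [ 579.  -283.5   45.5] head 78.3 j6 -1.57 w 54.0 spin 78.3 shift [   0.5   -8.7 -133.5] rows 4.0 F [ 0.6  0.2 -2.1]
```

Request:
{"name": "drive_tool", "arguments": {
  "motion": [
    [0, 0, 0, -6.8],
    [0, 0, 0, -6.8],
    [0, 0, 0, -6.8],
    [0, 0, 0, -6.8],
    [0, 0, 0, -6.8],
    [0, 0, 0, -6.8],
    [0, 0, 0, -6.8],
    [0, 0, 0, -6.8],
    [0, 0, 0, -6.8],
    [0, 0, 0, -6.8]
  ]
}}

```text
clock: 14.82
position: [577.5, -283.2, 42.9]
ee_rot: [-0.334, 0.623, 0.336, 0.622]
contact_force: [-0.3, 0.6, -0.2]
gripper_width: 54.3
```

Request:
{"name": "drive_tool", "arguments": {
  "motion": [
    [0, 0, 0, -6.8],
    [0, 0, 0, -6.8],
    [0, 0, 0, -6.8],
    [0, 0, 0, -6.8],
    [0, 0, 0, -6.5],
    [0, 2, 30, 0],
    [0, 2, 35, 0],
    [0, 2, 35, 0],
    [0, 2, 30, 0],
    [0, 0, 0, 0]
  ]
}}

```text
clock: 15.65
position: [569.2, -149.2, 43.4]
ee_rot: [-0.5, 0.5, 0.502, 0.498]
contact_force: [0.3, -1.0, -1.7]
gripper_width: 54.4
```

```bash
python3 - <<'E'
from h import *
go(570.3,-145,10.5,180.2);shot("wrist","w7.png")
E
```

```text
t15.7 pos [ 569.2 -149.2   43.4] head -179.8 j6 -0.01 w 54.4 spin 0.0 shift [32.9 -1.3  4.1] rows 1.0 F [ 0.3 -1.  -1.7]
```

View pics/w7.png

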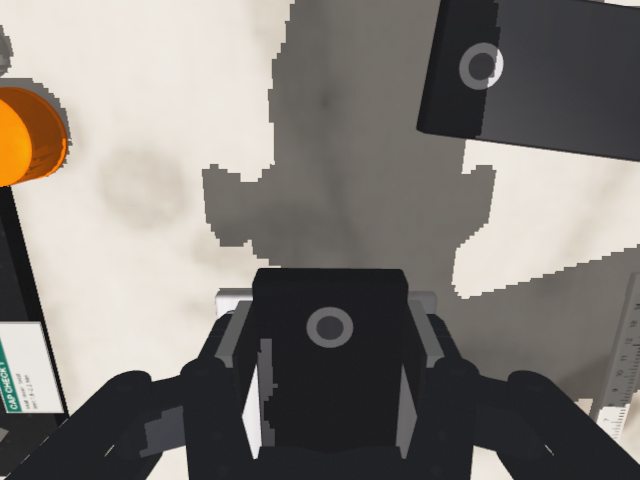

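The pad is held straight, with its trailing edge at row 269 (cols 255–406). I'll measure the rear-edge offset.

```bash
python3 - <<'E'
from h import *
P=ray(cam("wrist"),[[256,269],[405,269]],56.5);print(np.round(P,1));go(570.3,-145,10.5,180.2)
E
```

```text
[[ 595.7 -176.3   56.5]
 [ 544.2 -176.4   56.5]]
t15.7 pos [ 569.7 -150.9   43.6] head -179.8 j6 -0.01 w 54.3 spin -0.0 shift [33.1 -0.8  5.9] rows 1.0 F [-0.2 -0.2 -1.9]
```

Request:
{"name": "drive_tool", "arguments": {
  "motion": [
    [10, -0.8, 0, 0],
    [10, 0, 5, 0],
    [8, 0, 10, 0],
    [5, 0, 10, 0],
    [0, 0, 10, 0],
    [0, 0, 10, 0],
    [0, 0, 10, 0],
    [0, 0, 10, 0],
    [0, 0, 0, 0]
  ]
}}

```text
clock: 16.45
position: [571.9, -86.5, 12.1]
ee_rot: [0.501, -0.499, -0.5, -0.5]
contact_force: [0.1, 0.1, -1.0]
gripper_width: 54.4
```

Request:
{"name": "drive_tool", "arguments": {
  "motion": [
    [0, 0, 8, 0],
    [0, 0, 8, 0],
    [0, 0, 8, 0],
    [0, 0, 8, 0],
    [0, 0, 6, 0],
    [0, 0, 0, 0]
  ]
}}

```text
clock: 16.95
position: [571.8, -49.4, 11.9]
ee_rot: [0.5, -0.5, -0.5, -0.5]
contact_force: [-0.4, -0.3, -1.1]
gripper_width: 54.0
```

```bash
python3 - <<'E'
from h import *
go(570.3,-44,10,180)
E
```

```text
t16.9 pos [571.8 -49.4  11.9] head -179.9 j6 -0.19 w 54.0 spin 0.1 shift [1.9 1.5 5.4] rows 1.0 F [-0.4 -0.3 -1.1]
```

No contact, and the pad's front is under the foot. I'll release and push it from behind with closed fingers.

Request:
{"name": "drive_tool", "arguments": {
  "motion": [
    [1.5, 1, 0, 0],
    [0, 0, 0, 0],
    [0, 0, 0, 0],
    [0, 0, 0, 0],
    [0, 0, 0, 0],
    [0, 0, 0, 0]
  ],
  "grip": 85
}}

```text
clock: 17.45
position: [570.7, -50.8, 10.5]
ee_rot: [-0.5, 0.5, 0.5, 0.5]
contact_force: [1.0, -0.8, -0.6]
gripper_width: 84.7
```

Request:
{"name": "drive_tool", "arguments": {
  "motion": [
    [-20, 0, 0, 0],
    [-30, 0, 0, 0],
    [0, 0, -30, 0],
    [0, 0, -30, 0],
    [0, 0, 0, 0],
    [0, 0, 0, 0],
    [0, 0, 0, 0],
    [0, 0, 0, 0]
  ],
  "grip": 0
}}

```text
clock: 18.12
position: [570.5, -110.0, 60.1]
ee_rot: [-0.5, 0.5, 0.5, 0.5]
contact_force: [-0.1, 0.7, -0.4]
gripper_width: -0.4
```

```bash
python3 - <<'E'
from h import *
go(570.3,-105,13,180);shot("wrist","w8.png")
E
```

```text
t18.1 pos [ 570.5 -110.    60.1] head -180.0 j6 -0.09 w -0.4 spin 0.0 shift [47.1  0.2  5. ] rows 2.0 F [-0.1  0.7 -0.4]
```

View pics/w8.png

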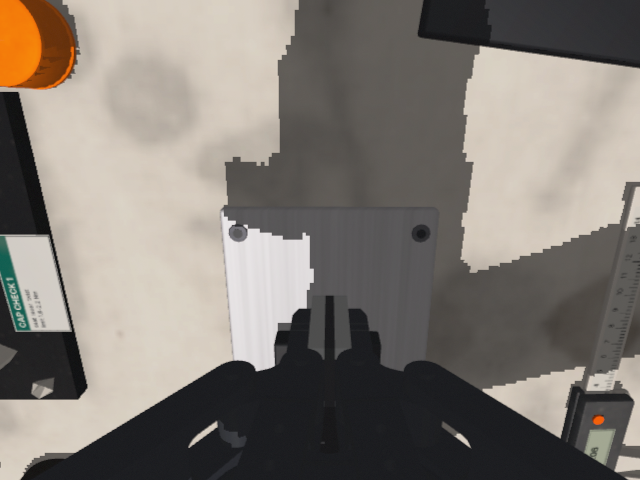

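Request:
{"name": "drive_tool", "arguments": {
  "motion": [
    [20, 0, 0, 0],
    [20, 0, 0, 0],
    [7, 0, 0, 0],
    [0, 0, 10, 0],
    [0, 0, 10, 0],
    [0, 0, 8, 0],
    [0, 0, 8, 0],
    [0, 0, 8, 0],
    [0, 0, 8, 0],
    [0, 0, 0, 0]
  ]
}}

```text
clock: 19.0
position: [571.2, -56.9, 14.0]
ee_rot: [0.501, -0.499, -0.5, -0.5]
contact_force: [-0.3, 0.4, -0.9]
gripper_width: 0.0
```

Request:
{"name": "drive_tool", "arguments": {
  "motion": [
    [0, 0, 8, 0],
    [0, 0, 8, 0],
    [0, 0, 8, 0],
    [0, 0, 8, 0],
    [0, 0, 0, 0]
  ]
}}

```text
clock: 19.42
position: [570.8, -25.0, 13.3]
ee_rot: [-0.5, 0.5, 0.5, 0.5]
contact_force: [-0.3, -0.1, -0.0]
gripper_width: -0.1
```

```bash
python3 - <<'E'
from h import *
go(570.3,-13,13,180);C,im=shot("scene","sc2.png");cv2.imwrite("pics/sc2c.png",cv2.resize(im[150:350,180:420,::-1],None,fx=3,fy=3,interpolation=2))
E
```

```text
t19.4 pos [570.8 -25.   13.3] head -179.9 j6 -0.24 w -0.1 spin 0.1 shift [ 0.3  0.5 12. ] rows 1.0 F [-0.3 -0.1 -0. ]
```

View pics/sc2c.png

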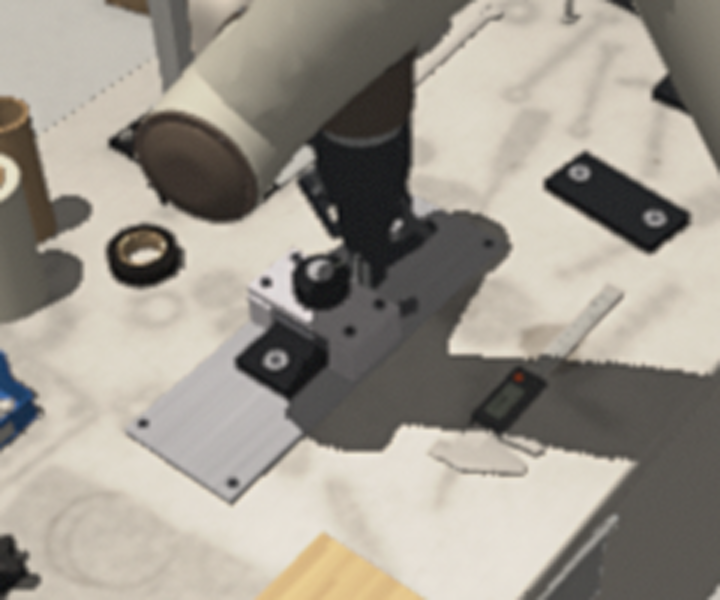

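The pad is emerging at the delivery side (crop 280,360). I'll finish the push, then go over to the delivery side.

Request:
{"name": "drive_tool", "arguments": {
  "motion": [
    [0, 0, 6, 0],
    [0, 0, 6, 0],
    [0, 0, 0, 0],
    [0, 0, 0, 0]
  ]
}}

```text
clock: 19.8
position: [570.7, -14.2, 13.3]
ee_rot: [-0.5, 0.5, 0.5, 0.5]
contact_force: [0.3, -0.2, 0.0]
gripper_width: 0.1
```

```bash
python3 - <<'E'
from h import *
go(570.5,94,100,180)
E
```

```text
t19.8 pos [570.7 -14.2  13.3] head -180.0 j6 -0.26 w 0.1 spin 0.0 shift [-86.7   0.2 108.2] rows 4.0 F [ 0.3 -0.2  0. ]
```

Request:
{"name": "drive_tool", "arguments": {
  "motion": [
    [0, 0, -8, 0],
    [-30, 0, 0, 0],
    [-30, 0, 0, 0],
    [-30, 0, 0, 0],
    [0, 0, 30, 0],
    [0, 0, 30, 0],
    [0, 0, 30, 0],
    [0, 0, 25, 0],
    [0, 0, 0, 0]
  ],
  "grip": 85
}}

```text
clock: 20.55
position: [571.3, 95.4, 103.6]
ee_rot: [0.501, -0.499, -0.501, -0.5]
contact_force: [-0.2, 0.0, 0.3]
gripper_width: 84.9
```

```bash
python3 - <<'E'
from h import *
go(570.5,94,9.5,180)
E
```

```text
t20.6 pos [571.3  95.4 103.6] head -179.8 j6 -0.44 w 84.9 spin 0.2 shift [94.1  0.9 -1.5] rows 3.0 F [-0.2  0.   0.3]
```

Request:
{"name": "drive_tool", "arguments": {
  "motion": [
    [25, 0.9, -1.5, 0],
    [25, 0, 0, 0],
    [22, 0, 0, 0],
    [14, 0, 0, 0],
    [8, 0, 0, 0],
    [0, 0, 0, 0],
    [0, 0, 0, 0]
  ]
}}

```text
clock: 21.13
position: [570.1, 90.4, 9.5]
ee_rot: [-0.5, 0.5, 0.5, 0.5]
contact_force: [-0.2, -1.0, 0.7]
gripper_width: 84.9
```

Request:
{"name": "drive_tool", "arguments": {
  "motion": [
    [0, 0, 0, 0],
    [0, 0, 0, 0],
    [0, 0, 0, 0],
    [0, 0, 0, 0],
    [0, 0, 0, 0],
    [0, 0, 0, 0],
    [0, 0, 0, 0],
    [0, 0, 0, 0]
  ],
  "grip": 45
}}

```text
clock: 21.8
position: [570.9, 91.3, 11.1]
ee_rot: [-0.501, 0.499, 0.5, 0.501]
contact_force: [-0.3, -0.8, 5.6]
gripper_width: 54.3
```

Request:
{"name": "drive_tool", "arguments": {
  "motion": [
    [0, 0, 8, 0],
    [0, 0, 10, 0],
    [0, 0, 12, 0],
    [0, 0, 12, 0],
    [0, 0, 12, 0],
    [0, 0, 12, 0],
    [0, 0, 12, 0],
    [0, 0, 12, 0],
    [0, 0, 0, 0],
    [0, 0, 0, 0]
  ]
}}

```text
clock: 22.63
position: [570.6, 182.5, 11.1]
ee_rot: [-0.5, 0.499, 0.5, 0.501]
contact_force: [-2.2, 3.3, 5.8]
gripper_width: 53.7
```

Request:
{"name": "drive_tool", "arguments": {
  "motion": [
    [-20, 0, 0, 0],
    [-30, 0, 0, 0],
    [0, 0, 10, 0],
    [0, 0, 10, 0],
    [0, 0, 0, 0],
    [0, 0, 0, 0]
  ]
}}

```text
clock: 23.13
position: [568.8, 201.1, 58.2]
ee_rot: [-0.5, 0.501, 0.5, 0.499]
contact_force: [0.4, 0.0, -0.8]
gripper_width: 54.0
```

```bash
python3 - <<'E'
from h import *
C,im=shot("top","t2.png");print(board(C,im))
C,im=shot("wrist","w9.png");go(408,303,60,180)
E
```

```text
[(array([376.7, 280.9]), array([202.3, 127.3]), 88.4)]
t23.2 pos [568.8 200.4  58. ] head 180.0 j6 -0.61 w 54.0 spin -0.0 shift [ -1.7 160.8 102.5] rows 5.0 F [-0.2  0.2 -1.7]
```

View pics/w9.png

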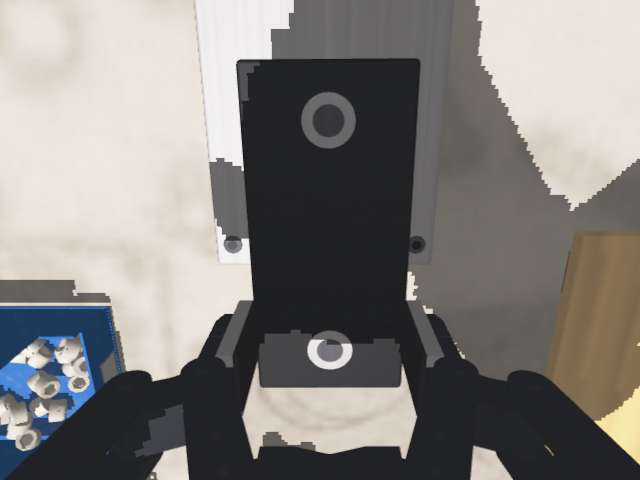

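The pad is held straight: front edge row 386, rear edge row 60. The board has been knocked to about (377,281). I'll measure the grasp offset.

```bash
python3 - <<'E'
from h import *
C=cam("wrist");P=ray(C,[[238,60],[419,60],[400,386],[260,386]],72-1.5);print(np.round(P,1),P.mean(0),arm.read_state()["position"])
c=P.mean(0)[:2];t=np.array([378.5,282]);s=arm.read_state()["position"][:2];go(*(s+t-c),60,180)
E
```

```text
[[596.2 108.4  70.5]
 [543.1 108.4  70.5]
 [542.2 224.7  70.5]
 [596.2 224.5  70.5]] [569.39663616 166.50015619  70.5       ] [568.84308893 200.44988146  58.01609035]
t23.2 pos [568.8 200.4  58. ] head 180.0 j6 -0.61 w 54.0 spin -0.0 shift [ -1.7 190.9 115.5] rows 6.0 F [-0.2  0.2 -1.7]
```

Request:
{"name": "drive_tool", "arguments": {
  "motion": [
    [-1, 23.9, 14.4, 0],
    [0, 23.9, 14.4, 0],
    [0, 23.9, 14.4, 0],
    [0, 23.9, 14.4, 0],
    [0, 23.9, 14.4, 0],
    [0, 23.9, 14.4, 0],
    [0, 23.9, 14.4, 0],
    [0, 23.9, 14.4, 0],
    [0, 0, 0, 0],
    [0, 0, 0, 0]
  ]
}}

```text
clock: 24.07
position: [377.6, 316.3, 60.0]
ee_rot: [0.501, -0.5, -0.5, -0.499]
contact_force: [2.0, -0.1, -0.4]
gripper_width: 53.7
```

```bash
python3 - <<'E'
from h import *
go(378.5,316,16,180);C,im=shot("wrist","w10.png");
E
```

```text
t24.1 pos [377.6 316.3  60. ] head -179.9 j6 -1.03 w 53.7 spin 0.1 shift [44.  -1.  -0.2] rows 2.0 F [ 2.  -0.1 -0.4]
```

Request:
{"name": "drive_tool", "arguments": {
  "motion": [
    [15, 0, 0, 0],
    [15, 0, 0, 0],
    [7, 0, 0, 0],
    [3, 0, 0, 0],
    [0, 0, 0, 0],
    [0, 0, 0, 0]
  ]
}}

```text
clock: 24.62
position: [379.2, 316.1, 20.5]
ee_rot: [-0.5, 0.5, 0.5, 0.5]
contact_force: [-0.5, 0.7, -0.5]
gripper_width: 53.7
```

```bash
python3 - <<'E'
from h import *
go(378.5,316,16,180)
E
```

```text
t24.6 pos [379.2 316.1  20.5] head 180.0 j6 -1.03 w 53.7 spin -0.0 shift [ 4.5  0.7 -0.1] rows 1.0 F [-0.5  0.7 -0.5]
```

Request:
{"name": "drive_tool", "arguments": {
  "motion": [
    [2, 0, 0, 0],
    [1.5, 0, 0, 0],
    [1, 0, 0, 0],
    [0, 0, 0, 0],
    [0, 0, 0, 0]
  ]
}}

```text
clock: 25.03
position: [378.8, 316.4, 16.2]
ee_rot: [-0.5, 0.5, 0.5, 0.5]
contact_force: [0.8, -0.1, 0.6]
gripper_width: 53.9
```

Request:
{"name": "drive_tool", "arguments": {
  "motion": [
    [0, 0, 0, 0],
    [0, 0, 0, 0],
    [0, 0, 0, 0],
    [0, 0, 0, 0],
    [0, 0, 0, 0]
  ],
  "grip": 85
}}

```text
clock: 25.45
position: [378.6, 316.2, 15.9]
ee_rot: [-0.5, 0.5, 0.5, 0.5]
contact_force: [-0.1, 0.5, 0.2]
gripper_width: 85.2
```

Request:
{"name": "drive_tool", "arguments": {
  "motion": [
    [-10, 0, 0, 0],
    [-20, 0, 0, 0],
    [-30, 0, 0, 0],
    [-30, 0, 0, 0],
    [-30, 0, 0, 0],
    [-30, 0, 0, 0],
    [0, 0, 0, 0],
    [0, 0, 0, 0],
    [0, 0, 0, 0]
  ]
}}

```text
clock: 26.2
position: [378.2, 315.7, 165.4]
ee_rot: [-0.5, 0.5, 0.5, 0.5]
contact_force: [0.6, -0.5, -0.5]
gripper_width: 85.2
```

```bash
python3 - <<'E'
from h import *
go(378.5,316,16,180);C,im=shot("wrist","w11.png");g=im.max(2)
print(rects(C,g<70,27,3000))
M=go(469.5-40,-237.5+4.8,60,83.1)
E
```

```text
t26.2 pos [378.2 315.7 165.4] head 180.0 j6 -1.03 w 85.2 spin -0.0 shift [149.4  -0.5   0.4] rows 4.0 F [ 0.6 -0.5 -0.5]
[(array([387.7, 462. ]), array([587.1, 213.9]), -0.1), (array([379.4, 282.6]), array([118. ,  55.9]), -89.7), (array([251.1, 196.2]), array([125. ,  32.5]), -0.1)]
t26.2 pos [378.  315.4 164.8] head 180.0 j6 -1.03 w 84.7 spin -83.1 shift [ 105.6  537.8 -117.1] rows 15.0 F [ 0.   0.2 -0.3]
```

View pics/w11.png

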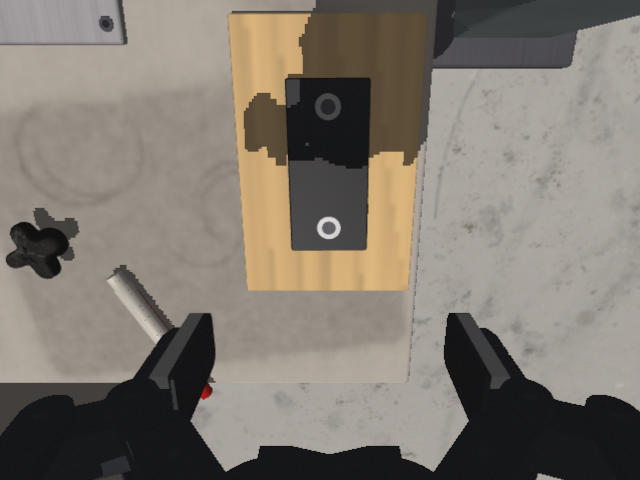

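The first pad lies at (379.4, 282.6), yaw −89.7°, on the board. Next is the pad at about (470,−236).

Request:
{"name": "drive_tool", "arguments": {
  "motion": [
    [0, -3.7, -39, 0],
    [0, -3.7, -39, 0],
    [0, -3.7, -39, 0],
    [0, -3.7, -39, 0],
    [0, -3.7, -39, 0],
    [0, -3.7, -39, 0],
    [0, -3.7, -39, 0],
    [0, -3.7, -39, 0],
    [0, -3.7, -39, 0],
    [0, -3.7, -39, 0]
  ]
}}

```text
clock: 27.08
position: [414.5, -75.8, 164.7]
ee_rot: [-0.499, 0.501, 0.501, 0.499]
contact_force: [0.5, 0.5, -0.0]
gripper_width: 84.8
```

Request:
{"name": "drive_tool", "arguments": {
  "motion": [
    [0, -3.7, -39, 0],
    [0, -3.7, -39, 0],
    [0, -3.7, -39, 0],
    [0, -3.7, -39, 0],
    [0, 0, 0, 7],
    [0, 0, 0, 7],
    [0, 0, 0, 7],
    [0, 0, 0, 7],
    [0, 0, 0, 7],
    [0, 0, 0, 7]
  ]
}}

```text
clock: 27.92
position: [429.3, -229.8, 164.1]
ee_rot: [-0.285, 0.648, 0.286, 0.646]
contact_force: [0.8, -0.4, -0.3]
gripper_width: 85.4
```

Request:
{"name": "drive_tool", "arguments": {
  "motion": [
    [0, 0, 0, 7],
    [0, 0, 0, 7],
    [0, 0, 0, 7],
    [0, 0, 0, 7],
    [0, 0, 0, 7],
    [30, 0, 0, 7],
    [30, 0, 0, 7],
    [20, 0, 0, 6],
    [0, 0, 0, 0],
    [0, 0, 0, 0]
  ]
}}

```text
clock: 28.75
position: [429.1, -229.7, 84.3]
ee_rot: [0.042, 0.708, -0.042, 0.704]
contact_force: [-0.2, -0.3, 0.7]
gripper_width: 84.9
```

```bash
cat >> h.py <<'E'
def padw(C,im,z,thr=70):
    """pads in a wrist picture: rects of pad size"""
    m=cv2.morphologyEx((im.max(2)<thr).astype(np.uint8),cv2.MORPH_CLOSE,np.ones((9,9)))
    return [r for r in rects(C,m,z,3000) if 40<r[1][1]<70 and 90<r[1][0]<140]
E
python3 - <<'E'
from h import *
C,im=shot("wrist","w12.png")
for t in(50,70,90):print(padw(C,im,14,t))
go(430,-231.7,-1,83.1)
E
```

```text
[]
[(array([ 466.4, -236.5]), array([121.7,  55.3]), -7.2)]
[(array([ 466.3, -236.4]), array([122.2,  56.1]), -6.9)]
t28.8 pos [ 430.4 -230.    85.7] head 83.2 j6 -1.53 w 85.0 spin 0.1 shift [86.7 -1.7 -0.1] rows 3.0 F [ 0.6 -0.1  0.3]
```

Request:
{"name": "drive_tool", "arguments": {
  "motion": [
    [25, -1, -2, 0],
    [25, 0, 0, 0],
    [18, 0, 0, 0],
    [12, 0, 0, 0],
    [6, 0, 0, 0],
    [0, 0, 0, 0],
    [0, 0, 0, 0]
  ]
}}

```text
clock: 29.38
position: [429.3, -230.8, 0.8]
ee_rot: [0.043, 0.705, -0.043, 0.707]
contact_force: [0.6, 0.2, -0.3]
gripper_width: 85.0
```

Request:
{"name": "drive_tool", "arguments": {
  "motion": [
    [0, 0, 0, 0],
    [0, 0, 0, 0],
    [0, 0, 0, 0],
    [0, 0, 0, 0],
    [0, 0, 0, 0],
    [0, 0, 0, 0],
    [0, 0, 0, 0],
    [0, 0, 0, 0]
  ],
  "grip": 45
}}

```text
clock: 30.05
position: [429.1, -230.9, 1.4]
ee_rot: [0.043, 0.705, -0.043, 0.707]
contact_force: [-1.7, 0.7, 7.5]
gripper_width: 53.9
```

Request:
{"name": "drive_tool", "arguments": {
  "motion": [
    [-10, 0, 0, 0],
    [-20, 0, 0, 0],
    [-15, 0, 0, 0],
    [0, 0, 0, -6.9],
    [0, 0, 0, -6.9],
    [0, 0, 0, -6.9],
    [0, 0, 0, -6.9],
    [0, 0, 0, -6.9],
    [0, 0, 0, -6.9],
    [0, 0, 0, -6.9]
  ]
}}

```text
clock: 30.88
position: [428.1, -230.5, 45.2]
ee_rot: [-0.251, 0.661, 0.251, 0.661]
contact_force: [-0.1, -0.3, -1.1]
gripper_width: 54.3
```

Request:
{"name": "drive_tool", "arguments": {
  "motion": [
    [0, 0, 0, -6.9],
    [0, 0, 0, -6.9],
    [0, 0, 0, -6.9],
    [0, 0, 0, -6.9],
    [0, 0, 0, -6.9],
    [0, 0, 0, -6.9],
    [0, 0, 0, -7],
    [0, 0, 0, 0],
    [0, 0, 0, 0]
  ]
}}

```text
clock: 31.63
position: [428.2, -230.6, 45.1]
ee_rot: [-0.498, 0.502, 0.498, 0.502]
contact_force: [0.9, -0.0, -1.1]
gripper_width: 53.9
```

```bash
python3 - <<'E'
from h import *
go(570.5,-150,45,180)
E
```

```text
t31.6 pos [ 428.2 -230.6   45.1] head 179.5 j6 0.15 w 53.9 spin -0.5 shift [   0.2 -142.3   80.6] rows 5.0 F [ 0.9 -0.  -1.1]
```

Request:
{"name": "drive_tool", "arguments": {
  "motion": [
    [0, -23.7, 13.4, -0.5],
    [0, -23.7, 13.4, 0],
    [0, -23.7, 13.4, 0],
    [0, -23.7, 13.4, 0],
    [0, -23.7, 13.4, 0],
    [0, -23.7, 13.4, 0],
    [0, 0, 0, 0],
    [0, 0, 0, 0]
  ]
}}

```text
clock: 32.3
position: [571.1, -149.1, 44.6]
ee_rot: [-0.501, 0.499, 0.501, 0.499]
contact_force: [-0.9, -0.0, -0.8]
gripper_width: 54.4
```

```bash
python3 - <<'E'
from h import *
C,im=shot("wrist","w13.png");m=(im.max(2)<75)[:, 240:420]
r=[np.where(m[i,20:160])[0].size for i in range(150,300)]
rows=[i+150 for i,v in enumerate(r) if v>120];print("rear row",rows[:1])
cols=np.where(m[300])[0]+240;print(cols.min(),cols.max())
go(570.8,-49,11.5,180)
E
```

```text
rear row [272]
253 407
t32.4 pos [ 569.8 -149.6   44.4] head -179.9 j6 -0.02 w 53.9 spin 0.1 shift [ 32.9  -1.1 100.6] rows 3.0 F [-0.2 -0.4 -0.8]
```

The grasp matches the first pad, so I'll feed it the same way.

Request:
{"name": "drive_tool", "arguments": {
  "motion": [
    [10, -0.6, 0, 0],
    [10, 0, 5, 0],
    [8, 0, 10, 0],
    [5, 0, 10, 0],
    [0, 0, 10, 0],
    [0, 0, 10, 0],
    [0, 0, 10, 0],
    [0, 0, 8, 0],
    [0, 0, 8, 0],
    [0, 0, 0, 0]
  ]
}}

```text
clock: 33.18
position: [570.9, -77.2, 12.2]
ee_rot: [0.501, -0.498, -0.501, -0.499]
contact_force: [-0.1, 0.6, -1.9]
gripper_width: 54.1
```

Request:
{"name": "drive_tool", "arguments": {
  "motion": [
    [0, 0, 8, 0],
    [0, 0, 8, 0],
    [0, 0, 8, 0],
    [0, 0, 6, 0],
    [0, 0, 0, 0],
    [0, 0, 0, 0]
  ]
}}

```text
clock: 33.68
position: [570.6, -48.5, 11.9]
ee_rot: [-0.501, 0.499, 0.501, 0.499]
contact_force: [-0.4, 0.7, -0.9]
gripper_width: 54.1
```

```bash
python3 - <<'E'
from h import *
go(570.8,-49,11,180)
E
```

```text
t33.7 pos [570.6 -48.5  11.9] head -179.8 j6 -0.19 w 54.1 spin 0.2 shift [ 0.9 -0.2 -0.5] rows 1.0 F [-0.4  0.7 -0.9]
```

Request:
{"name": "drive_tool", "arguments": {
  "motion": [
    [1.5, 0, 0, 0.2],
    [0, 0, 0, 0],
    [0, 0, 0, 0],
    [0, 0, 0, 0],
    [0, 0, 0, 0],
    [0, 0, 0, 0]
  ],
  "grip": 85
}}

```text
clock: 34.18
position: [570.6, -49.1, 10.4]
ee_rot: [-0.5, 0.5, 0.5, 0.5]
contact_force: [-0.7, 0.0, 1.1]
gripper_width: 85.0
```

Request:
{"name": "drive_tool", "arguments": {
  "motion": [
    [-20, 0, 0, 0],
    [-30, 0, 0, 0],
    [0, 0, -30, 0],
    [0, 0, -30, 0],
    [0, 0, 0, 0],
    [0, 0, 0, 0],
    [0, 0, 0, 0],
    [0, 0, 0, 0]
  ],
  "grip": 0
}}

```text
clock: 34.85
position: [570.4, -108.4, 60.2]
ee_rot: [-0.5, 0.5, 0.5, 0.5]
contact_force: [-0.8, 0.0, 0.8]
gripper_width: -0.1
```

Request:
{"name": "drive_tool", "arguments": {
  "motion": [
    [20, 0, 0, 0],
    [20, 0, 0, 0],
    [7, 0, 0, 0],
    [0, 0, 10, 0],
    [0, 0, 10, 0],
    [0, 0, 8, 0],
    [0, 0, 8, 0],
    [0, 0, 8, 0],
    [0, 0, 8, 0],
    [0, 0, 0, 0]
  ]
}}

```text
clock: 35.68
position: [571.1, -55.3, 14.1]
ee_rot: [0.501, -0.499, -0.5, -0.5]
contact_force: [-0.6, -0.5, -0.2]
gripper_width: 0.0
```

Request:
{"name": "drive_tool", "arguments": {
  "motion": [
    [0, 0, 8, 0],
    [0, 0, 8, 0],
    [0, 0, 8, 0],
    [0, 0, 8, 0],
    [0, 0, 5, 0],
    [0, 0, 5, 0],
    [0, 0, 0, 0],
    [0, 0, 0, 0]
  ]
}}

```text
clock: 36.35
position: [570.4, -14.4, 13.1]
ee_rot: [-0.5, 0.5, 0.5, 0.5]
contact_force: [-0.0, 0.3, -0.5]
gripper_width: 0.0
```

```bash
python3 - <<'E'
from h import *
go(570.8,-14.2,13,180)
E
```

```text
t36.4 pos [570.4 -14.4  13.1] head -180.0 j6 -0.26 w 0.0 spin 0.0 shift [ 0.1 -0.4  0.2] rows 1.0 F [-0.   0.3 -0.5]
```

Request:
{"name": "drive_tool", "arguments": {
  "motion": [
    [0, 0, -8, 0],
    [-30, 0, 0, 0],
    [-30, 0, 0, 0],
    [-30, 0, 0, 0],
    [0, 0, 30, 0],
    [0, 0, 30, 0],
    [0, 0, 30, 0],
    [0, 0, 25, 0],
    [0, 0, 0, 0]
  ],
  "grip": 85
}}

```text
clock: 37.1
position: [571.1, 95.0, 103.5]
ee_rot: [0.501, -0.499, -0.501, -0.5]
contact_force: [-0.5, 0.1, 0.1]
gripper_width: 84.8
```

Request:
{"name": "drive_tool", "arguments": {
  "motion": [
    [25, 0, -1.5, 0],
    [25, 0, 0, 0],
    [22, 0, 0, 0],
    [14, 0, 0, 0],
    [8, 0, 0, 0],
    [0, 0, 0, 0],
    [0, 0, 0, 0]
  ]
}}

```text
clock: 37.68
position: [570.8, 90.0, 9.4]
ee_rot: [-0.5, 0.5, 0.5, 0.5]
contact_force: [0.3, 0.7, -0.1]
gripper_width: 85.2
```

Request:
{"name": "drive_tool", "arguments": {
  "motion": [
    [0, 0, 0, 0],
    [0, 0, 0, 0],
    [0, 0, 0, 0],
    [0, 0, 0, 0],
    [0, 0, 0, 0],
    [0, 0, 0, 0],
    [0, 0, 0, 0],
    [0, 0, 0, 0]
  ],
  "grip": 45
}}

```text
clock: 38.35
position: [571.5, 90.9, 11.0]
ee_rot: [-0.501, 0.499, 0.5, 0.501]
contact_force: [-1.4, 0.7, 5.8]
gripper_width: 54.1
```

Request:
{"name": "drive_tool", "arguments": {
  "motion": [
    [0, 0, 8, 0],
    [0, 0, 10, 0],
    [0, 0, 12, 0],
    [0, 0, 12, 0],
    [0, 0, 12, 0],
    [0, 0, 12, 0],
    [0, 0, 12, 0],
    [0, 0, 12, 0],
    [0, 0, 0, 0],
    [0, 0, 0, 0]
  ]
}}

```text
clock: 39.18
position: [571.5, 182.2, 11.0]
ee_rot: [-0.5, 0.498, 0.5, 0.501]
contact_force: [-2.2, 3.6, 5.6]
gripper_width: 53.8
```

Request:
{"name": "drive_tool", "arguments": {
  "motion": [
    [-20, 0, 0, 0],
    [-30, 0, 0, 0],
    [0, 0, 10, 0],
    [0, 0, 10, 0],
    [0, 0, 0, 0],
    [0, 0, 0, 0]
  ]
}}

```text
clock: 39.68
position: [569.6, 200.8, 58.1]
ee_rot: [-0.5, 0.501, 0.5, 0.499]
contact_force: [0.5, 0.1, -0.6]
gripper_width: 53.7
```

```bash
python3 - <<'E'
from h import *
C,im=shot("top","t3.png");print("board",board(C,im))
s=arm.read_state()["position"];C,im=shot("wrist","w14.png")
m=im.max(2)<75; c=m[:,328-30:328+30].mean(1);rows=np.where(c>.9)[0];print("rear/front rows",rows[0],[i for i in range(330,420) if c[i]<.5][:3])
for r in(100,250):
    q=np.where(m[r,150:500])[0]+150;print(r,q.min(),q.max())
go(379.0,316.2,60,180)
E
```

```text
board [(array([376.7, 280.9]), array([202.4, 127.3]), 88.4)]
rear/front rows 60 [337, 338, 339]
100 243 422
250 252 424
t39.8 pos [569.6 200.1  58. ] head 180.0 j6 -0.61 w 54.0 spin -0.0 shift [ -1.7 190.6 116.1] rows 6.0 F [-1.  -1.4 -0.8]
```

The grasp is identical (rear edge row 60) and the board hasn't moved. I'll stack it at TCP (378.7,316.3), z≈30.

Request:
{"name": "drive_tool", "arguments": {
  "motion": [
    [-5, 23.9, 14.5, 0],
    [-5, 23.9, 14.5, 0],
    [0, 23.9, 14.5, 0],
    [0, 23.9, 14.5, 0],
    [0, 23.9, 14.5, 0],
    [0, 23.9, 14.5, 0],
    [0, 23.9, 14.5, 0],
    [0, 23.9, 14.5, 0],
    [0, 0, 0, 0],
    [0, 0, 0, 0]
  ]
}}

```text
clock: 40.62
position: [378.3, 316.8, 69.0]
ee_rot: [0.501, -0.5, -0.5, -0.499]
contact_force: [0.6, -0.5, -1.9]
gripper_width: 54.2
```

Request:
{"name": "drive_tool", "arguments": {
  "motion": [
    [15, 0, 0, 0],
    [10, 0, 0, 0],
    [7, 0, 0, 0],
    [3, 0, 0, 0],
    [0, 0, 0, 0],
    [0, 0, 0, 0]
  ]
}}

```text
clock: 41.12
position: [379.9, 316.4, 34.3]
ee_rot: [-0.5, 0.5, 0.5, 0.5]
contact_force: [1.0, 0.8, -0.5]
gripper_width: 53.9
```

```bash
python3 - <<'E'
from h import *
go(378.7,316.3,30,180)
E
```

```text
t41.1 pos [379.9 316.4  34.3] head 180.0 j6 -1.02 w 53.9 spin -0.0 shift [ 4.3  1.2 -0.1] rows 1.0 F [ 1.   0.8 -0.5]
```

Request:
{"name": "drive_tool", "arguments": {
  "motion": [
    [2, 1, 0, 0],
    [1.5, 0, 0, 0],
    [0.8, 0, 0, 0],
    [0, 0, 0, 0],
    [0, 0, 0, 0]
  ]
}}

```text
clock: 41.53
position: [378.4, 316.7, 30.2]
ee_rot: [-0.5, 0.5, 0.5, 0.5]
contact_force: [-0.3, -0.3, -0.8]
gripper_width: 53.9
```

Request:
{"name": "drive_tool", "arguments": {
  "motion": [
    [0, 0, 0, 0],
    [0, 0, 0, 0],
    [0, 0, 0, 0],
    [0, 0, 0, 0],
    [0, 0, 0, 0]
  ],
  "grip": 85
}}

```text
clock: 41.95
position: [378.4, 316.7, 30.2]
ee_rot: [-0.5, 0.5, 0.5, 0.5]
contact_force: [-0.2, -0.6, -0.2]
gripper_width: 85.2
```

Request:
{"name": "drive_tool", "arguments": {
  "motion": [
    [-10, 0, 0, 0],
    [-20, 0, 0, 0],
    [-30, 0, 0, 0],
    [-30, 0, 0, 0],
    [-30, 0, 0, 0],
    [-16, 0, 0, 0],
    [0, 0, 0, 0],
    [0, 0, 0, 0],
    [0, 0, 0, 0]
  ]
}}

```text
clock: 42.7
position: [377.8, 316.0, 165.2]
ee_rot: [-0.5, 0.501, 0.5, 0.499]
contact_force: [0.5, 0.2, 0.1]
gripper_width: 84.8
```

```bash
python3 - <<'E'
from h import *
C,im=shot("wrist","w15.png");print(padw(C,im,41))
C2,im2=shot("top","t4.png");print(board(C2,im2))
g=im2.max(2);print("left pads",rects(C2,g<75,14,300,(380,170,505,300)))
go(465.4-40,-409.4-1.2,165,91.7)
E
```

```text
[(array([378.5, 283.2]), array([118.3,  55.9]), 89.5)]
[(array([378.9, 281.9]), array([201.7, 128.7]), 89.8)]
left pads [(array([ 462.8, -410.4]), array([113.9,  54. ]), 1.7)]
t42.8 pos [377.9 315.8 164.7] head 180.0 j6 -1.03 w 85.0 spin 88.3 shift [   1.4 -727.5   26. ] rows 19.0 F [ 0.2 -0.2  0.2]
```

View pics/w15.png

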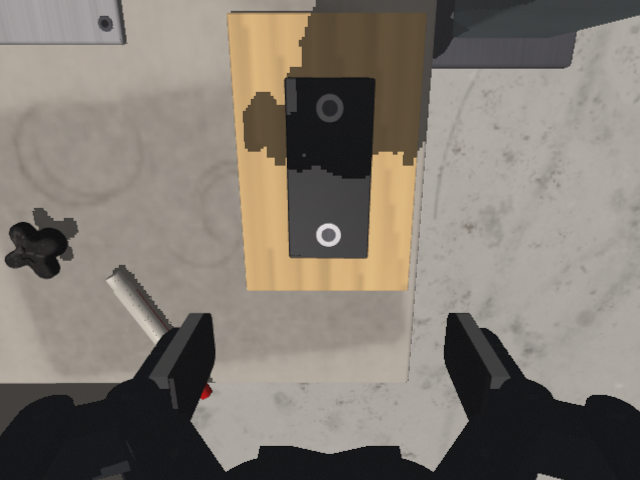

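The pads are stacked flush: (378.5,283.2) over (379.4,282.6). Now the third pad, at about (464.5,−410).

Request:
{"name": "drive_tool", "arguments": {
  "motion": [
    [0, -2.5, -38.3, 0],
    [0, -2.5, -38.3, 0],
    [0, -2.5, -38.3, 0],
    [0, -2.5, -38.3, 0],
    [0, -2.5, -38.3, 0],
    [0, -2.5, -38.3, 0],
    [0, -2.5, -38.3, 0],
    [0, -2.5, -38.3, 0],
    [0, -2.5, -38.3, 0],
    [0, -2.5, -38.3, 0]
  ]
}}

```text
clock: 43.63
position: [402.5, -68.3, 165.3]
ee_rot: [-0.5, 0.5, 0.5, 0.499]
contact_force: [1.3, 0.8, -0.4]
gripper_width: 85.0
```

Request:
{"name": "drive_tool", "arguments": {
  "motion": [
    [0, -2.5, -38.3, 0],
    [0, -2.5, -38.3, 0],
    [0, -2.5, -38.3, 0],
    [0, -2.5, -38.3, 0],
    [0, -2.5, -38.3, 0],
    [0, -2.5, -38.3, 0],
    [0, -2.5, -38.3, 0],
    [0, -2.5, -38.3, 0],
    [0, -2.5, -38.3, 0],
    [0, 0, 0, 6.3]
  ]
}}

```text
clock: 44.47
position: [425.5, -416.6, 163.6]
ee_rot: [-0.47, 0.529, 0.471, 0.527]
contact_force: [-0.0, 0.0, 0.0]
gripper_width: 85.2
```

Request:
{"name": "drive_tool", "arguments": {
  "motion": [
    [0, 0, 0, 7],
    [0, 0, 0, 7],
    [0, 0, 0, 7],
    [0, 0, 0, 7],
    [0, 0, 0, 7],
    [0, 0, 0, 7],
    [0, 0, 0, 7],
    [0, 0, 0, 7],
    [20, 0, 0, 7],
    [20, 0, 0, 7]
  ]
}}

```text
clock: 45.3
position: [426.0, -411.3, 125.3]
ee_rot: [-0.082, 0.702, 0.082, 0.703]
contact_force: [-0.4, -0.7, -0.8]
gripper_width: 85.2
```

Request:
{"name": "drive_tool", "arguments": {
  "motion": [
    [20, 0, 0, 7],
    [20, 0, 0, 5],
    [0, 0, 0, 0],
    [0, 0, 0, 0],
    [0, 0, 0, 0]
  ]
}}

```text
clock: 45.72
position: [426.1, -411.5, 86.4]
ee_rot: [-0.011, 0.707, 0.011, 0.707]
contact_force: [-0.5, -0.4, 0.8]
gripper_width: 84.8
```

```bash
python3 - <<'E'
from h import *
C,im=shot("wrist","w16.png")
for t in(70,90):print(padw(C,im,14,t))
go(424.5,-411,-1,91.7)
E
```

```text
[(array([ 461.6, -411.6]), array([121.3,  55.3]), 1.5)]
[(array([ 461.9, -411.5]), array([122. ,  55.9]), 1.6)]
t45.8 pos [ 426.5 -411.6   87. ] head 91.8 j6 -1.05 w 84.9 spin 0.1 shift [88.   0.8 -2.1] rows 3.0 F [ 0.3  0.9 -0.2]
```

Request:
{"name": "drive_tool", "arguments": {
  "motion": [
    [25, 0, -2, 0],
    [25, 0, 0, 0],
    [19, 0, 0, 0],
    [12, 0, 0, 0],
    [6.5, 0, 0, 0],
    [0, 0, 0, 0],
    [0, 0, 0, 0]
  ]
}}

```text
clock: 46.35
position: [424.5, -411.7, -0.4]
ee_rot: [-0.011, 0.707, 0.01, 0.708]
contact_force: [-1.0, -0.7, 0.3]
gripper_width: 85.1
```

Request:
{"name": "drive_tool", "arguments": {
  "motion": [
    [0, 0, 0, 0],
    [0, 0, 0, 0],
    [0, 0, 0, 0],
    [0, 0, 0, 0],
    [0, 0, 0, 0],
    [0, 0, 0, 0],
    [0, 0, 0, 0],
    [0, 0, 0, 0]
  ],
  "grip": 45
}}

```text
clock: 47.02
position: [424.8, -411.9, 0.4]
ee_rot: [-0.011, 0.706, 0.01, 0.708]
contact_force: [-1.3, 0.7, 6.1]
gripper_width: 54.3
```

Request:
{"name": "drive_tool", "arguments": {
  "motion": [
    [-10, 0, 0, 0],
    [-20, 0, 0, 0],
    [-15, 0, 0, 0],
    [0, 0, 0, -6.8],
    [0, 0, 0, -6.8],
    [0, 0, 0, -6.8],
    [0, 0, 0, -6.8],
    [0, 0, 0, -6.8],
    [0, 0, 0, -6.8],
    [0, 0, 0, -6.8]
  ]
}}

```text
clock: 47.85
position: [423.4, -410.9, 43.9]
ee_rot: [-0.297, 0.642, 0.297, 0.642]
contact_force: [0.5, -0.6, -1.4]
gripper_width: 54.3
```

Request:
{"name": "drive_tool", "arguments": {
  "motion": [
    [0, 0, 0, -6.8],
    [0, 0, 0, -6.8],
    [0, 0, 0, -6.8],
    [0, 0, 0, -6.8],
    [0, 0, 0, -6.8],
    [0, 0, 0, -6.6],
    [0, 0, 0, 0],
    [0, 0, 0, 0]
  ]
}}

```text
clock: 48.52
position: [423.6, -411.0, 43.8]
ee_rot: [-0.499, 0.501, 0.499, 0.501]
contact_force: [0.8, 0.0, -1.0]
gripper_width: 54.1
```

```bash
python3 - <<'E'
from h import *
go(570.5,-150,45,180)
E
```

```text
t48.5 pos [ 423.6 -411.    43.8] head 179.7 j6 0.49 w 54.1 spin -0.3 shift [  -1.1 -146.9  261. ] rows 8.0 F [ 0.8  0.  -1. ]
```

Request:
{"name": "drive_tool", "arguments": {
  "motion": [
    [-1, -16.3, 29, -0.3],
    [0, -16.3, 29, 0],
    [0, -16.3, 29, 0],
    [0, -16.3, 29, 0],
    [0, -16.3, 29, 0],
    [0, -16.3, 29, 0],
    [0, -16.3, 29, 0],
    [0, -16.3, 29, 0],
    [0, -16.3, 29, 0],
    [0, 0, 0, 0]
  ]
}}

```text
clock: 49.35
position: [573.3, -145.5, 45.2]
ee_rot: [0.503, -0.497, -0.501, -0.499]
contact_force: [-0.1, -0.4, -0.8]
gripper_width: 54.4
```

Request:
{"name": "drive_tool", "arguments": {
  "motion": [
    [0, 0, 0, 0],
    [0, 0, 0, 0]
  ]
}}

```text
clock: 49.52
position: [569.2, -149.7, 44.4]
ee_rot: [-0.5, 0.5, 0.501, 0.499]
contact_force: [-0.6, 0.2, -1.3]
gripper_width: 54.2
```

```bash
python3 - <<'E'
from h import *
C,im=shot("wrist","w17.png");m=(im.max(2)<75)[:, 240:420]
r=[np.where(m[i,20:160])[0].size for i in range(150,300)]
rows=[i+150 for i,v in enumerate(r) if v>120];print("rear row",rows[:1])
cols=np.where(m[300])[0]+240;print(cols.min(),cols.max())
go(570.8,-49,11.5,180)
E
```

```text
rear row [271]
253 408
t49.6 pos [ 568.9 -150.3   44.4] head -179.9 j6 -0.02 w 54.4 spin 0.1 shift [ 32.9  -1.9 101.3] rows 3.0 F [-0.1 -0.9 -1. ]
```

Same grasp again (rear row 271), so I'll feed it.

Request:
{"name": "drive_tool", "arguments": {
  "motion": [
    [10, -1.4, 0, 0],
    [10, 0, 5, 0],
    [8, 0, 10, 0],
    [5, 0, 10, 0],
    [0, 0, 10, 0],
    [0, 0, 10, 0],
    [0, 0, 10, 0],
    [0, 0, 8, 0],
    [0, 0, 8, 0],
    [0, 0, 0, 0]
  ]
}}

```text
clock: 50.4
position: [571.1, -77.0, 11.8]
ee_rot: [0.501, -0.499, -0.501, -0.499]
contact_force: [-0.1, 1.3, -3.2]
gripper_width: 54.5
```

Request:
{"name": "drive_tool", "arguments": {
  "motion": [
    [0, 0, 8, 0],
    [0, 0, 8, 0],
    [0, 0, 8, 0],
    [0, 0, 6, 0],
    [0, 0, 0, 0],
    [0, 0, 0, 0]
  ]
}}

```text
clock: 50.9
position: [570.9, -48.2, 11.5]
ee_rot: [-0.501, 0.499, 0.501, 0.499]
contact_force: [-0.9, 0.7, -3.9]
gripper_width: 54.5
```

```bash
python3 - <<'E'
from h import *
go(570.8,-49,11,180)
E
```

```text
t50.9 pos [570.9 -48.2  11.5] head -179.8 j6 -0.19 w 54.5 spin 0.2 shift [ 0.5  0.1 -0.8] rows 1.0 F [-0.9  0.7 -3.9]
```

Request:
{"name": "drive_tool", "arguments": {
  "motion": [
    [1.2, 0, 0, 0.2],
    [0, 0, 0, 0],
    [0, 0, 0, 0],
    [0, 0, 0, 0],
    [0, 0, 0, 0],
    [0, 0, 0, 0]
  ],
  "grip": 85
}}

```text
clock: 51.4
position: [571.0, -48.9, 10.6]
ee_rot: [-0.5, 0.5, 0.5, 0.5]
contact_force: [0.5, -0.4, 0.0]
gripper_width: 84.8
```

Request:
{"name": "drive_tool", "arguments": {
  "motion": [
    [-20, 0, 0, 0],
    [-30, 0, 0, 0],
    [0, 0, -30, 0],
    [0, 0, -30, 0],
    [0, 0, 0, 0],
    [0, 0, 0, 0],
    [0, 0, 0, 0],
    [0, 0, 0, 0]
  ],
  "grip": 0
}}

```text
clock: 52.07
position: [570.7, -108.2, 60.2]
ee_rot: [-0.5, 0.5, 0.5, 0.5]
contact_force: [0.1, -0.2, 0.1]
gripper_width: 0.0
```

Request:
{"name": "drive_tool", "arguments": {
  "motion": [
    [20, 0, 0, 0],
    [20, 0, 0, 0],
    [7, 0, 0, 0],
    [0, 0, 10, 0],
    [0, 0, 10, 0],
    [0, 0, 8, 0],
    [0, 0, 8, 0],
    [0, 0, 8, 0],
    [0, 0, 8, 0],
    [0, 0, 0, 0]
  ]
}}

```text
clock: 52.9
position: [571.4, -55.1, 14.1]
ee_rot: [0.501, -0.499, -0.5, -0.5]
contact_force: [-0.4, 0.1, -0.2]
gripper_width: 0.2
```

Request:
{"name": "drive_tool", "arguments": {
  "motion": [
    [0, 0, 8, 0],
    [0, 0, 8, 0],
    [0, 0, 8, 0],
    [0, 0, 8, 0],
    [0, 0, 5, 0],
    [0, 0, 5, 0],
    [0, 0, 0, 0],
    [0, 0, 0, 0]
  ]
}}

```text
clock: 53.57
position: [570.6, -14.2, 13.0]
ee_rot: [-0.5, 0.5, 0.5, 0.5]
contact_force: [0.1, -1.0, -0.1]
gripper_width: 0.2
```

```bash
python3 - <<'E'
from h import *
go(570.8,-14.3,13,180)
E
```

```text
t53.6 pos [570.6 -14.2  13. ] head -180.0 j6 -0.26 w 0.2 spin 0.0 shift [ 0.  -0.2 -0.1] rows 1.0 F [ 0.1 -1.  -0.1]
```

Request:
{"name": "drive_tool", "arguments": {
  "motion": [
    [0, 0, -8, 0],
    [-30, 0, 0, 0],
    [-30, 0, 0, 0],
    [-30, 0, 0, 0],
    [0, 0, 30, 0],
    [0, 0, 30, 0],
    [0, 0, 30, 0],
    [0, 0, 25, 0],
    [0, 0, 0, 0]
  ],
  "grip": 85
}}

```text
clock: 54.32
position: [571.4, 95.2, 103.4]
ee_rot: [0.501, -0.499, -0.501, -0.5]
contact_force: [0.3, 0.5, 0.3]
gripper_width: 85.1
```

Request:
{"name": "drive_tool", "arguments": {
  "motion": [
    [25, 0, -1.5, 0],
    [25, 0, 0, 0],
    [22, 0, 0, 0],
    [14, 0, 0, 0],
    [8, 0, 0, 0],
    [0, 0, 0, 0],
    [0, 0, 0, 0]
  ]
}}

```text
clock: 54.9
position: [571.1, 90.2, 9.4]
ee_rot: [-0.5, 0.5, 0.5, 0.5]
contact_force: [-0.2, 0.2, 0.9]
gripper_width: 85.1
```

Request:
{"name": "drive_tool", "arguments": {
  "motion": [
    [0, 0, 0, 0],
    [0, 0, 0, 0],
    [0, 0, 0, 0],
    [0, 0, 0, 0],
    [0, 0, 0, 0],
    [0, 0, 0, 0],
    [0, 0, 0, 0],
    [0, 0, 0, 0]
  ],
  "grip": 45
}}

```text
clock: 55.57
position: [571.8, 91.1, 11.0]
ee_rot: [-0.501, 0.499, 0.5, 0.501]
contact_force: [-0.5, -0.0, 6.3]
gripper_width: 54.1
```

Request:
{"name": "drive_tool", "arguments": {
  "motion": [
    [0, 0, 8, 0],
    [0, 0, 10, 0],
    [0, 0, 12, 0],
    [0, 0, 12, 0],
    [0, 0, 12, 0],
    [0, 0, 12, 0],
    [0, 0, 12, 0],
    [0, 0, 12, 0],
    [0, 0, 0, 0],
    [0, 0, 0, 0]
  ]
}}

```text
clock: 56.4
position: [571.7, 182.4, 11.0]
ee_rot: [-0.5, 0.498, 0.5, 0.501]
contact_force: [-1.9, 2.8, 4.7]
gripper_width: 53.9
```

Request:
{"name": "drive_tool", "arguments": {
  "motion": [
    [-20, 0, 0, 0],
    [-30, 0, 0, 0],
    [0, 0, 10, 0],
    [0, 0, 10, 0],
    [0, 0, 0, 0],
    [0, 0, 0, 0]
  ]
}}

```text
clock: 56.9
position: [569.8, 200.9, 58.1]
ee_rot: [-0.5, 0.501, 0.5, 0.499]
contact_force: [-0.3, 0.5, -1.7]
gripper_width: 53.9
```

```bash
python3 - <<'E'
from h import *
C,im=shot("top","t5.png");print("board",board(C,im))
C,im=shot("wrist","w18.png")
m=im.max(2)<75; c=m[:,328-30:328+30].mean(1);rows=np.where(c>.9)[0];print("rear/front rows",rows[0],[i for i in range(330,420) if c[i]<.5][:3])
for r in(100,250):
    q=np.where(m[r,150:500])[0]+150;print(r,q.min(),q.max())
go(378.7,316.4,72,180)
E
```

```text
board [(array([376.8, 280.9]), array([202.3, 127.4]), 88.5)]
rear/front rows 60 [337, 338, 339]
100 243 422
250 252 424
t57.0 pos [569.9 200.2  58. ] head 180.0 j6 -0.61 w 53.7 spin -0.0 shift [-13.7 191.2 116.1] rows 6.0 F [-0.6  0.6 -2.1]
```

Request:
{"name": "drive_tool", "arguments": {
  "motion": [
    [-12, 23.9, 14.5, 0],
    [-12, 23.9, 14.5, 0],
    [0, 23.9, 14.5, 0],
    [0, 23.9, 14.5, 0],
    [0, 23.9, 14.5, 0],
    [0, 23.9, 14.5, 0],
    [0, 23.9, 14.5, 0],
    [0, 23.9, 14.5, 0],
    [0, 0, 0, 0],
    [0, 0, 0, 0]
  ]
}}

```text
clock: 57.83
position: [378.6, 316.9, 83.0]
ee_rot: [0.501, -0.5, -0.5, -0.499]
contact_force: [0.4, 0.7, -1.9]
gripper_width: 53.5
```

Request:
{"name": "drive_tool", "arguments": {
  "motion": [
    [15, 0, 0, 0],
    [10, 0, 0, 0],
    [7, 0, 0, 0],
    [3, 0, 0, 0],
    [0, 0, 0, 0],
    [0, 0, 0, 0]
  ]
}}

```text
clock: 58.33
position: [380.2, 316.6, 48.4]
ee_rot: [-0.5, 0.5, 0.5, 0.5]
contact_force: [-1.2, 0.2, -0.9]
gripper_width: 53.9
```

```bash
python3 - <<'E'
from h import *
go(378.7,316.4,44,180)
E
```

```text
t58.3 pos [380.2 316.6  48.4] head 180.0 j6 -1.02 w 53.9 spin -0.0 shift [ 4.4  1.5 -0.2] rows 1.0 F [-1.2  0.2 -0.9]
```

Request:
{"name": "drive_tool", "arguments": {
  "motion": [
    [2, 1.3, -0.2, 0],
    [1.5, 0, 0, 0],
    [0.9, 0, 0, 0],
    [0, 0, 0, 0],
    [0, 0, 0, 0]
  ]
}}

```text
clock: 58.75
position: [378.4, 316.6, 44.1]
ee_rot: [-0.5, 0.5, 0.5, 0.5]
contact_force: [-0.5, 0.1, -0.4]
gripper_width: 54.0
```

Request:
{"name": "drive_tool", "arguments": {
  "motion": [
    [0, 0, 0, 0],
    [0, 0, 0, 0],
    [0, 0, 0, 0],
    [0, 0, 0, 0],
    [0, 0, 0, 0]
  ],
  "grip": 85
}}

```text
clock: 59.17
position: [378.4, 316.7, 44.1]
ee_rot: [-0.5, 0.5, 0.5, 0.5]
contact_force: [0.0, -0.9, -0.3]
gripper_width: 85.5
```

Request:
{"name": "drive_tool", "arguments": {
  "motion": [
    [-10, 0, 0, 0],
    [-20, 0, 0, 0],
    [-30, 0, 0, 0],
    [-30, 0, 0, 0],
    [-30, 0, 0, 0],
    [0, 0, 0, 0],
    [0, 0, 0, 0],
    [0, 0, 0, 0],
    [0, 0, 0, 0]
  ]
}}

```text
clock: 59.92
position: [377.8, 315.8, 162.8]
ee_rot: [-0.5, 0.501, 0.5, 0.499]
contact_force: [1.5, -0.2, 0.3]
gripper_width: 85.2
```

```bash
python3 - <<'E'
from h import *
C,im=shot("wrist","w19.png");print(padw(C,im,55))
C2,im2=shot("top","t6.png");print(board(C2,im2)); print(arm.read_state()["contact_force"])
E
```

```text
[(array([378.6, 283.3]), array([118.2,  55.7]), 89.3)]
[(array([378.9, 281.9]), array([201.7, 128.6]), 89.8)]
[ 1.15283723 -0.0304878  -0.05952107]
```

View pics/w19.png

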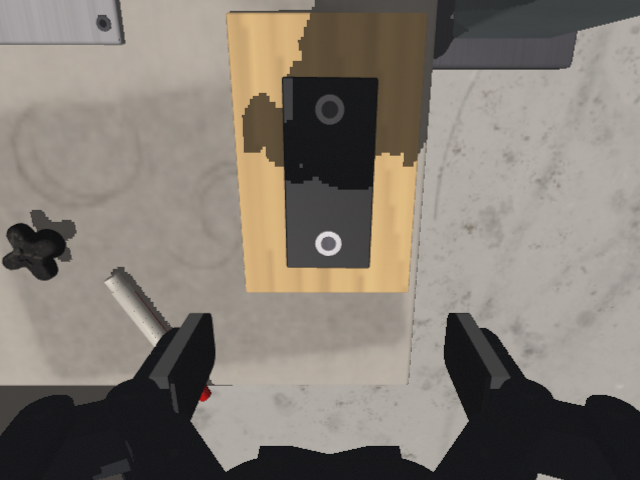

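The pile is flush: the top pad is at (378.6,283.3), with no lower pad showing beside it. Handing in.

```bash
python3 -c "
from bench import arm
print(arm.job_done())"
```

```text
the job is handed in; nothing more can be done
None
```

I screwed the gauge foot down, passed all three pads under it one at a time from the flared side, and stacked them on the plywood board. The job was handed in at about 60 s, and no verdict was reported.

- **Screw:** it turned about 176° clockwise, then met a firm stop: wrist torque rose to 1.3 N m and the grip slipped on the knob. The screw angle itself can't be read, so "fully down" rests on that stop. I did not touch the screw again.
- **Pile:** as placed, the pads measured (379.4, 282.6), (378.5, 283.2) and (378.6, 283.3) mm, so their centres are within about 1 mm. Their long sides are parallel within about 1°.
- **Board:** it was knocked about 3 cm aside during the run, so I found it again before placing. Its centre then measured (377–379, 281–282) mm, about 1–3 mm from the pile.
- **Disagreements:** the top and wrist cameras differed by 1–4 mm. The third pad showed about 4 N of vertical force going in, possibly a light touch on the foot, and still passed through.
- **Tools:** the arm did not knowingly touch the caliper, spanner or star knob. I did not measure their positions at the end.

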